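# Reload the ring-blank drill jig

## Robot

A 6-joint arm with a two-finger parallel gripper is mounted at the origin on a cart in front of the work surface, level with it; the furniture and walls round the work are solid. World frame = base frame: x ahead of the robot, y to its left, z up, the work surface at z = 0. Lengths are in m, angles in rad, forces in N, time in s.
With the tool pointing down it reaches from about 0.325 to 0.775 m from the base axis. Payload 5.5 kg.
Tool frame: the origin (TCP) lies midway between the tips of the shut fingers; the grasp point (between the pads) lies arm.hold_point_z behind it (arm.hold_point_z is the distance from the TCP to the grasp point, in m); y points along the fingers, x is the direction in which the jaws open and shut, and the axes are right-handed (so a half turn about y gives the same grasp; the last joint's range is limited). The gripper opens to 85 mm and grips with 20 to 120 N. Pads are 22 mm wide; open, the fingers measure 114 mm over their backs; the gripper's body (76 mm by 85 mm) begins 54 mm behind the grasp point. The pads swing forward as they close: fully open they stand 13 mm farther back than shut.
Start: joints at [1.048, 0.091, 1.231, -0, 1.82, -0.057], TCP at [0.269, 0.536, 0.231] pointing down, gripper open.
Joint ranges: [-2.87, 2.87], [-0.86, 2.18], [0.17, 2.46], [-1.51, 4.65], [0.06, 2.69], [-2.65, 2.65]. Speed limits (rad/s): [2.57, 2.57, 3.01, 3.14, 3.14, 3.14].

## Interface

Orientations are given as a unit quaternion [w, x, y, z].
In Python, from workcell import arm gives the robot as it stands.
- The arm moves only by the shell command python3 -m jog 'ROWS' [FORCE]. ROWS is JSON, a list of rows, each a list of 5 numbers: the shift along the tool's x, y, z in units of 30 mm (1.0 is 30 mm), then the turn about the tool's y in units of 4 degrees (1.0 is 4 degrees), then the gripper's target within -1 to 1 (shut at 1, half-way at 0, fully open at -1). A call has 1 to 10 rows; each row shifts and turns the commanded pose from where the row before left it, along the tool's axes as they then stand; what a row does not reach is not made up. A row lasts 1/12 s, in which the tool goes at most 41.7 mm and 7.16 degrees, less where a joint would pass 70% of its speed; a pose out of reach is approached as far as the arm can. A call with a number of a shift or a turn outside -1 to 1 is refused whole. A call with a gripper value outside its range is refused whole. The fingers move at their own pace and stop on an object; FORCE is the grip in N (left out, the last holds). Time passes only in rows, so rows that do not move let the fingers close. It gives the time, the measured TCP pose, the force and the opening at its end, in the units of the state.
- arm.state(): the state, without advancing time (a new reading comes with each control period).
- arm.read_camera(name): name is "side" or "top"; returns a dict with "color" (384x512x3 uint8, red, green, blue), "mtx" (3x3 intrinsics, pixels), "origin" and "rotation" of the camera in the world. Camera axes: x right, y down, z forward; pixel columns grow to the right and rows downward; lengths in m; the calibration is good to about 2 mm. A picture is of the moment at which its call begins. There is no depth.
- arm.hand_in(): hands the job in, once; it reports no verdict.
Trained networks look in a picture, given as the dict that the camera call returned (one of the last four; its "shot" number tells which), for a name from the list of things; names that differ only in an ending like _2 or _b are one class to them, and where a whole thing is asked for, a point or a joint stands for the part that bears it (a point fixed in the world has none). Each returns a list of dicts, best first, with "score" (0 to 1); they miss things now and then, are a little off and sometimes report something else, mostly with a low value. They report only what shows in the picture. A call takes as long as a camera call. They do not tell look-alikes from the thing itself.
- arm.regions_of(picture, target): "pixels" (384x512 bool, what is visible of it) and "position" ([row, column] in pixels, amid what is visible of it).
The state is a dict: "time_s": time; "qpos": joint angles; "dq": joint speeds; "tau": joint torques, N m; "ee_pos": TCP position; "tcp_rot": TCP orientation; "wrist_force": force on the tool from outside, world axes, zero at the start; "torque": the same for the moment, N m; "width": finger opening in m.
Only numpy, scipy, OpenCV 4.12 (cv2) and the standard library are available. Lean on these libraries where they do the work, as an engineer would, in place of code of your own. Each camera call takes 0.05 s, during which the arm holds its last target.

## Task

Reload the drill jig on the bench for the next batch: swing its keeper bar clear, take the drilled wax blank or blanks off the arbors and put them in the white tray, then slide every fresh blank standing on the bench right down over an arbor of its own. Lower the drill plate over both guide pins until it rests on their shoulders, and swing the keeper bar back across the plate until it snaps past the spring ball against its stop pin. Leave the other things on the bench where they lie.

Things in the scene. Friction and masses are not known exactly. Their poses are not given: they have to be found in the camera images.
- jig: Drill jig of grey aluminium, screwed to the bench; origin at the centre of its underside. Base: a slab 60 x 244 x 12 mm (its x, y, z). On its y axis stand three arbors (y = -42, 0, +42 mm), two guide pins (y = -72, +72 mm), the keeper's post (y = -107 mm, 16 mm across, 68 mm high) and the catch post (y = +105 mm, 34 x 18 mm, 62 mm high, its stop pin to 73 mm).
- plate_center (a point): Centre, half-way up, of the loose aluminium drill plate, 40 x 166 x 10 mm (its x, y, z), about 0.2 kg, flat on the bench at the start; z up. No handle: take it across its 40 mm width. Six steel bushes stand 1 mm out of its top. Symmetric: either end may go on either pin. In place its underside is 50 mm above the bench.
- plate_hole0 (a point): Centre of the plate's hole at its local y = -72 mm, half-way through the plate. Hole 11 mm, through.
- plate_hole1 (a point): Centre of the plate's hole at its local y = +72 mm, half-way through the plate. Hole 11 mm, through.
- pin0 (a point): On the axis of the guide pin at the jig's y = -72 mm, 55 mm above the bench: a plate hole's centre comes here when the plate is fully down. The pin is 9 mm thick, its top 6 mm tapered; it stands 16 mm (to z = 66 mm) above a shoulder 16 mm across at z = 50 mm.
- pin1 (a point): The same point of the guide pin at the jig's y = +72 mm.
- keeper_knob (a point): Middle of the upright black knob on the keeper bar: 14 mm thick, 26 mm tall (z = 76 to 102 mm). It moves in a level circle of radius 85 mm about keeper_hinge.
- keeper_hinge (a point): On the keeper bar's vertical hinge axis, at the bar's mid-height (72 mm). The bar is steel, 16 mm wide, 8 mm thick (z = 68 to 76 mm), 226 mm from hinge to free end, with a rubber pad under it down to z = 62 mm at 107 mm from the hinge.
- keeper (a joint): Keeper bar's angle: 0 = shut, along the jig's +y over the plate, against the stop pin and past the spring ball; grows to 1.7 as the bar swings clockwise seen from above (free end toward the jig's +x). From 1.15 on it is clear of arbors and plate. Friction holds it (0.7 N at the knob); in the last 0.05 rad before shut a nib must be pushed over the spring ball (about 5 N at the knob).
- white_tray: Shallow white open tray, 100 x 160 x 22 mm (its x, y, z), loose on the bench behind the jig. Origin: centre of its underside; walls 2 mm, floor 2 mm thick. A shelf hangs over its far side (front edge at x = 0.706 m, underside 0.446 m above the bench), so use its half nearest the jig. Work lamp's head to the right: x = 0.45 to 0.53, y below -0.09, z = 0.20 to 0.33 m.
- arbor0 (a point): On the axis of the arbor at the jig's y = -42 mm, 27 mm above the bench: the centre of a blank comes here when it is fully down on the base. The arbor is 15.5 mm thick with a tapered nose over its top 8 mm (7 mm across at the tip); its tip is 46 mm above the bench.
- arbor1 (a point): On the axis of the arbor at the jig's y = 0 mm, 27 mm above the bench: the centre of a blank comes here when it is fully down on the base. The arbor is 15.5 mm thick with a tapered nose over its top 8 mm (7 mm across at the tip); its tip is 46 mm above the bench.
- arbor2 (a point): On the axis of the arbor at the jig's y = +42 mm, 27 mm above the bench: the centre of a blank comes here when it is fully down on the base. The arbor is 15.5 mm thick with a tapered nose over its top 8 mm (7 mm across at the tip); its tip is 46 mm above the bench.
- blank0_center (a point): Centre (half-way up) of a fresh ring-wax blank: a plain dark blue-green wax tube, 32 mm outside, bore 18 mm, 30 mm tall, 30 g, standing upright on the bench between the jig and the bench's front edge at the start (more room for fingers along y than along x). May be absent (None).
- blank1_center (a point): Centre (half-way up) of a fresh ring-wax blank: a plain dark blue-green wax tube, 32 mm outside, bore 18 mm, 30 mm tall, 30 g, standing upright on the bench between the jig and the bench's front edge at the start (more room for fingers along y than along x). May be absent (None).
- blank2_center (a point): Centre (half-way up) of a fresh ring-wax blank: a plain dark blue-green wax tube, 32 mm outside, bore 18 mm, 30 mm tall, 30 g, standing upright on the bench between the jig and the bench's front edge at the start (more room for fingers along y than along x). May be absent (None).
- drilled0_center (a point): Centre (half-way up) of a drilled blank: the same tube with two 3 mm drill holes in its upper end, standing on arbor0 of the jig at the start. May be absent (None).
- drilled1_center (a point): Centre (half-way up) of a drilled blank: the same tube with two 3 mm drill holes in its upper end, standing on arbor1 of the jig at the start. May be absent (None).
- drilled2_center (a point): Centre (half-way up) of a drilled blank: the same tube with two 3 mm drill holes in its upper end, standing on arbor2 of the jig at the start. May be absent (None).
- wax_block: Bystander: sawn block of green wax, 42 x 55 x 24 mm; origin at the centre of its underside. Leave it alone.
- graver: Bystander: graver with a blue bulb handle, 126 mm long; origin at the centre of its underside. Leave it alone.
- caliper: Bystander: digital caliper, 150 mm long; origin at the centre of its underside. Leave it alone.
- dust_brush: Bystander: wooden dust brush, 167 mm long; origin at the centre of its underside. Leave it alone.
- tweezers: Bystander: steel tweezers, 126 mm long; origin at the centre of its underside. Leave it alone.
There are look-alikes about, which are no part of the job. What is shaped like the part that bears blank0_center but purple or yellow is not meant. Leave any purple look-alike of the part that bears blank2_center alone.

How it is judged:
On the way, in this order (a step that is already met when the one before it is completed fails the run):
1. every fresh blank sits fully down on an arbor ((distance between blank0_center and arbor0 below 0.004 m or distance between blank0_center and arbor1 below 0.004 m or distance between blank0_center and arbor2 below 0.004 m) and angle between each of blank0_center, blank1_center, blank2_center's own z axis and vertical below 0.08 rad and (distance between blank1_center and arbor0 below 0.004 m or distance between blank1_center and arbor1 below 0.004 m or distance between blank1_center and arbor2 below 0.004 m) and (distance between blank2_center and arbor0 below 0.004 m or distance between blank2_center and arbor1 below 0.004 m or distance between blank2_center and arbor2 below 0.004 m)), for 0.2 s.
2. the drill plate rests on the shoulders of both guide pins (((distance between plate_hole0 and pin0 below 0.0035 m and distance between plate_hole1 and pin1 below 0.0035 m) or (distance between plate_hole0 and pin1 below 0.0035 m and distance between plate_hole1 and pin0 below 0.0035 m))), for 0.2 s.
3. the keeper bar is shut past its spring ball (value of joint keeper between -0.03 and 0.015 rad), for 0.2 s.
At the end, for the whole second after the job is handed in: every fresh blank is down on an arbor (centre within 4 mm of its seated place, upright within 0.08 rad), both plate holes are within 3.5 mm of their seated places on the guide pins, the keeper is within 0.015 rad of shut, and every drilled blank lies inside the white tray, on its floor (all of step 1 and all of step 3 and ((distance between plate_hole0 and pin0 below 0.0035 m and distance between plate_hole1 and pin1 below 0.0035 m) or (distance between plate_hole0 and pin1 below 0.0035 m and distance between plate_hole1 and pin0 below 0.0035 m)) and x of drilled0_center in the frame of white_tray between -0.045 and 0.045 m and y of drilled0_center in the frame of white_tray between -0.075 and 0.075 m and z of drilled0_center in the frame of white_tray between 0 and 0.026 m and x of drilled1_center in the frame of white_tray between -0.045 and 0.045 m and y of drilled1_center in the frame of white_tray between -0.075 and 0.075 m and z of drilled1_center in the frame of white_tray between 0 and 0.026 m and x of drilled2_center in the frame of white_tray between -0.045 and 0.045 m and y of drilled2_center in the frame of white_tray between -0.075 and 0.075 m and z of drilled2_center in the frame of white_tray between 0 and 0.026 m); the robot touches nothing.
It fails at once if a bystander (wax block, graver, caliper, brush or tweezers) is moved more than 5 cm (distance of any of wax_block, graver, caliper, dust_brush, tweezers from where it was at the start of the episode above 0.05 m).
Of blank0, blank1, blank2 only 2 to 3 are there at a start; the rules pass over those that are not, and their reading is None.
Of drilled0, drilled1, drilled2 only 1 to 2 are there at a start; the rules pass over those that are not, and their reading is None.
At some moment in a run one of blank0, blank1, blank2, drill_plate may be knocked a few centimetres aside while the robot is not near it.
It also fails if it takes over 210 s, if anything falls off the work surface, if the arm or the gripper's body presses on something with over 40 N, if the wrist force passes 120 N, or if a joint passes its speed limit or range.

## Working session

There is one attempt and no reset: what is moved stays moved. The work goes in short steps, Python scripts to look and compute and a shell command to move; the robot and the scene stay as the last step left them, time stands still between calls to the robot, and variables do not carry over. Pictures are saved under pics/ and viewed, and the job is handed in when it is done.

```bash
ls -la; mkdir -p pics; python3 - <<'E'
from workcell import arm
import cv2
print(arm.state(), arm.hold_point_z)
for n in ("side","top"):
    p=arm.read_camera(n)
    print(n,p["shot"],p["mtx"],p["origin"],p["rotation"])
    cv2.imwrite(f"pics/{n}0.png",cv2.resize(p["color"][:,:,::-1],(800,600),interpolation=cv2.INTER_CUBIC))
E
```

```text
total 12
drwxr-xr-x  3 agent agent 4096 Dec  7 16:29 .
drwxr-xr-x 23 root  root  4096 Dec  7 16:29 ..
drwxr-xr-x  2 agent agent 4096 Dec  7 16:29 pics
{'time_s': 0.0, 'qpos': array([ 1.04829578e+00,  9.18657359e-02,  1.23190155e+00,  2.94203165e-05,
        1.81983164e+00, -5.67103835e-02]), 'dq': array([-4.39336020e-04, -6.92973114e-05, -6.16202168e-04, -4.85217695e-04,
       -5.73087386e-04, -8.59648175e-04]), 'tau': array([ 3.99567507e-03, -4.58720219e+01, -4.18035185e+01,  3.60498207e-04,
        1.11637669e-02,  7.17352151e-06]), 'ee_pos': array([0.26932724, 0.53582296, 0.23013793]), 'tcp_rot': array([-0.60156863,  0.60222579,  0.37047672, -0.37173415]), 'wrist_force': array([-0.36732223, -0.14122574,  0.01469313]), 'torque': array([ 0.07060986, -0.01201765, -0.0037434 ]), 'width': 0.08564952878298181} 0.0187
side 1 [[438.53496318   0.         255.68505298]
 [  0.         438.53496318 191.44570903]
 [  0.           0.           1.        ]] [0.43390133 0.56106872 0.91116279] [ 0.03590157 -0.1036922   0.94714151 -0.30146635]
top 2 [[349.55170723   0.         248.03810592]
 [  0.         349.55170723 192.47605953]
 [  0.           0.           1.        ]] [0.45127984 0.00971887 0.92470333] [ 0.05127948 -0.70201271  0.70810476 -0.05600196]
```

View pics/top0.png

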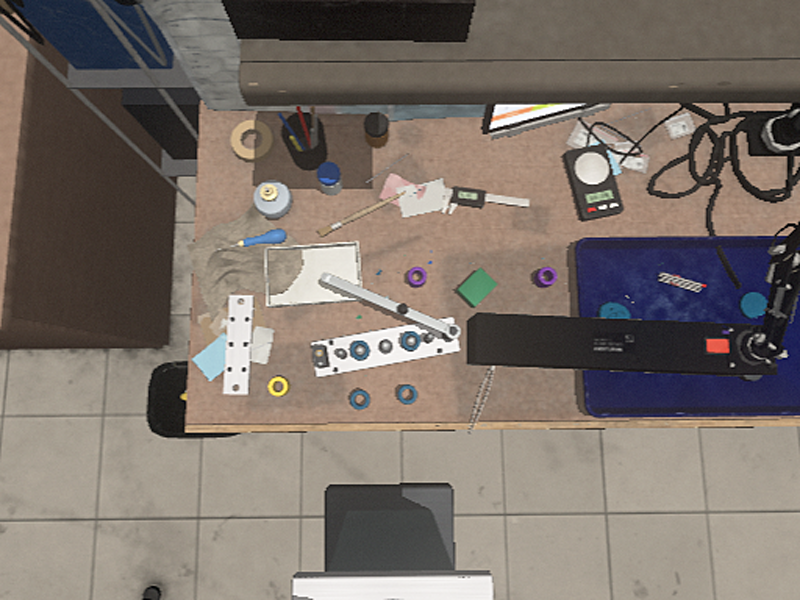

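View pics/side0.png

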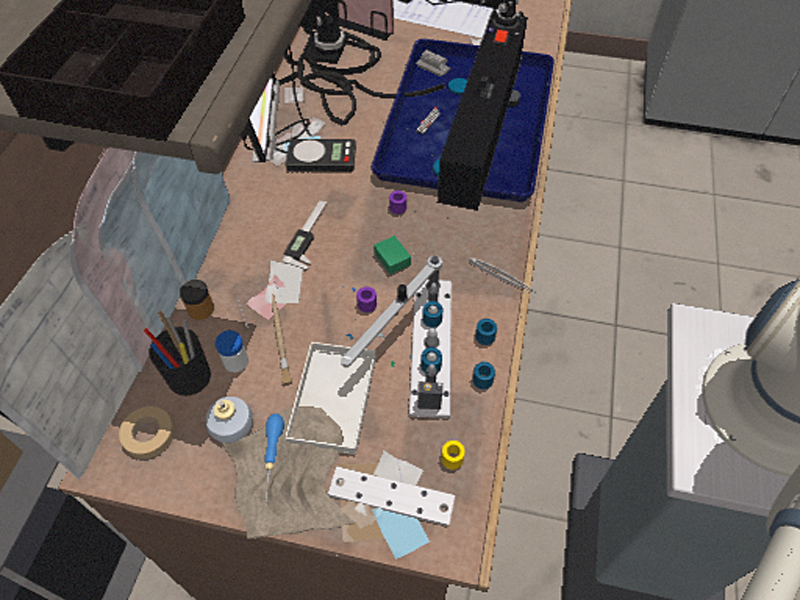

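```bash
python3 - <<'E'
from workcell import arm
from scipy.spatial.transform import Rotation as R
import numpy as np
s=arm.state()
q=s['tcp_rot'];print(R.from_quat([q[1],q[2],q[3],q[0]]).as_matrix().round(3))
for q in ([ 0.03590157,-0.1036922,0.94714151,-0.30146635],[0.05127948,-0.70201271,0.70810476,-0.05600196]):
    print(R.from_quat([q[1],q[2],q[3],q[0]]).as_matrix().round(3))
print([a for a in dir(arm) if a[0]!='_'])
E
```

```text
[[ 0.449 -0.001 -0.893]
 [ 0.893 -0.002  0.449]
 [-0.002 -1.     0.   ]]
[[-0.976 -0.175  0.131]
 [-0.218  0.797 -0.564]
 [-0.005 -0.579 -0.816]]
[[-0.009 -0.988  0.151]
 [-1.     0.008 -0.007]
 [ 0.006 -0.151 -0.988]]
['Unreachable', 'hand_in', 'hold_point_z', 'read_camera', 'regions_of', 'state']
```

```bash
cat > h.py <<'E'
from workcell import arm
import numpy as np, cv2
from scipy.spatial.transform import Rotation as R
def rot(q): return R.from_quat([q[1],q[2],q[3],q[0]]).as_matrix()
def ray(p,rc):
    d=rot(p["rotation"])@np.linalg.solve(p["mtx"],[rc[1],rc[0],1.0]); return np.array(p["origin"]),d/np.linalg.norm(d)
def at_z(p,rc,z):
    o,d=ray(p,rc); return o+d*(z-o[2])/d[2]
def tri(p1,r1,p2,r2):
    o1,d1=ray(p1,r1);o2,d2=ray(p2,r2)
    A=np.stack([d1,-d2],1);t=np.linalg.lstsq(A,o2-o1,rcond=None)[0]
    a=o1+t[0]*d1;b=o2+t[1]*d2
    return (a+b)/2,np.linalg.norm(a-b)
def proj(p,X):
    c=rot(p["rotation"]).T@(np.asarray(X)-p["origin"]); u=p["mtx"]@(c/c[2]); return u[1],u[0]
def both(): return arm.read_camera("side"),arm.read_camera("top")
def save(p,name,crop=None,k=None):
    im=p["color"][:,:,::-1]
    if crop: r0,r1,c0,c1=crop; im=im[r0:r1,c0:c1]
    k=k or min(800/im.shape[1],600/im.shape[0])
    cv2.imwrite("pics/"+name,cv2.resize(im,None,fx=k,fy=k,interpolation=cv2.INTER_CUBIC))
def pose():
    s=arm.state();M=rot(s["tcp_rot"])
    return s["ee_pos"],M
def go(target,jaw=None):
    """target TCP; jaw = world angle (rad) of tool x axis. prints remaining tool shift in 30mm units and turn in 4deg units"""
    p,M=pose();d=M.T@(np.asarray(target)-p)/0.03
    print("tcp",p.round(4),"tool dxyz units",d.round(2),end=" ")
    if jaw is not None:
        cur=np.arctan2(M[1,0],M[0,0]); da=(jaw-cur+np.pi/2)%np.pi-np.pi/2
        print("turn(tool y, =-yaw) units",(-da/np.radians(4)).round(2),end="")
    print()
E
cat > det.py <<'E'
from h import *
a,b=both()
for n in ["jig","plate_center","keeper_knob","white_tray","blank0_center","drilled0_center"]:
    for l,p in (("side",a),("top",b)):
        for r in arm.regions_of(p,n):
            print(n,l,round(r["score"],2),np.round(r["position"],1),int(r["pixels"].sum()))
E
python3 det.py
```

```text
jig side 0.96 [214.4 273.2] 2749
jig top 0.58 [219.6 244.3] 2512
plate_center side 0.75 [312.6 252.9] 1588
plate_center top 0.73 [182.6 304.7] 391
plate_center top 0.68 [219.2 150.5] 958
plate_center top 0.22 [194.3 248.7] 627
keeper_knob side 0.66 [198.1 252.1] 692
keeper_knob side 0.17 [217.4 271.5] 2533
keeper_knob top 0.67 [127.7 303.5] 508
keeper_knob top 0.59 [196.9 254.5] 614
white_tray side 0.76 [248.6 213.7] 2272
white_tray top 0.84 [175.1 204.6] 1455
blank0_center side 0.73 [289.9 286.1] 223
blank0_center top 0.66 [175.6 265.4] 78
blank0_center top 0.57 [248.6 176.2] 118
blank0_center top 0.5 [250.8 231.5] 94
drilled0_center side 0.7 [251.9 216.4] 2262
drilled0_center side 0.66 [204.5 274.3] 159
drilled0_center side 0.17 [316.2 251.2] 1523
drilled0_center top 0.43 [218.6 255.6] 93
```

```bash
python3 - <<'E'
from h import *
a,b=both()
save(b,"top1.png",(165,275,125,305),4.4)
save(a,"side1.png",(150,345,190,350),3.0)
E
```

```text
(no output)
```

View pics/top1.png

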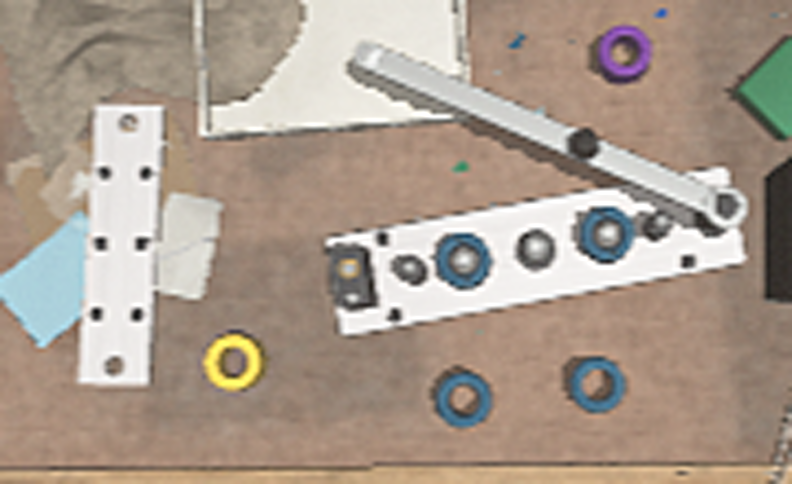

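View pics/side1.png

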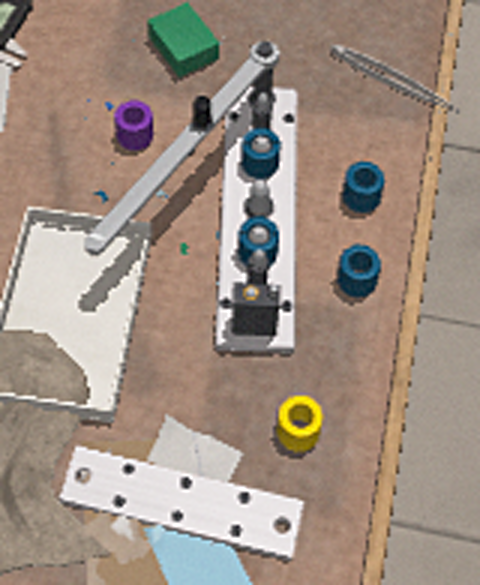

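```bash
cat > m.py <<'E'
from h import *
a,b=both()
S=lambda x,y:((y+.5)/3-.5+150,(x+.5)/3-.5+190)
T=lambda x,y:((y+.5)/4.4-.5+165,(x+.5)/4.4-.5+125)
P={"hinge":((264,48),(727,206)),"arb0tip":((260,143),(608,233)),"arb1tip":((258,186),(537,246)),"arb2tip":((258,231),(465,259)),
"stop":((251,292),(349,267)),"blA(left)rim":((360,254),(463,397)),"blB(right)rim":((364,172),(596,383)),"knobtop":((202,99),(583,141)),
"pl1":((75,447),(163,106)),"pl2":((303,502),(150,384)),"pl3":((292,555),(79,384)),"pl4":((60,497),(97,105)),"plh_back":((83,475),(128,122)),"plh_front":((282,524),(114,365)),
"jigFL":((216,349),(326,240)),"jigFR":((295,349),(342,335)),"jigNR":((295,93),(745,262)),"bartip":((92,240),(365,54)),
"trNR":((110,415),(205,133)),"trFR":((148,222),(465,113)),"dr0rim":((261,143),(607,233)),"dr2rim":((259,232),(465,261)),"pin1":((258,262),(410,266)),"yellow":((300,414),(234,361)),"purple":((134,115),(624,52))}
for k,(s,t) in P.items():
    X,e=tri(a,S(*s),b,T(*t)); print(k,X.round(4),"gap mm",round(e*1e3,1))
E
python3 m.py
```

```text
hinge [ 0.5321 -0.0972  0.0829] gap mm 1.7
arb0tip [ 0.5213 -0.0336  0.0415] gap mm 1.2
arb1tip [0.5146 0.0073 0.042 ] gap mm 0.4
arb2tip [0.507  0.0485 0.0437] gap mm 1.2
stop [0.501  0.1122 0.0646] gap mm 2.7
blA(left)rim [0.4285 0.0499 0.0405] gap mm 2.6
blB(right)rim [ 0.4361 -0.0256  0.0389] gap mm 1.8
knobtop [ 0.5653 -0.0176  0.1092] gap mm 1.3
pl1 [0.6033 0.2321 0.0079] gap mm 0.6
pl2 [0.4373 0.2356 0.0056] gap mm 1.9
pl3 [0.438  0.2755 0.0115] gap mm 1.4
pl4 [0.6033 0.2708 0.0114] gap mm 1.2
plh_back [0.5924 0.2519 0.0111] gap mm 2.2
plh_front [0.4486 0.2557 0.0105] gap mm 1.7
jigFL [0.5214 0.1333 0.0043] gap mm 1.4
jigFR [0.4641 0.1226 0.0086] gap mm 3.3
jigNR [ 0.506  -0.1171  0.0038] gap mm 1.8
bartip [0.6204 0.1028 0.0788] gap mm 0.0
trNR [0.585  0.2052 0.0132] gap mm 2.3
trFR [0.5941 0.0491 0.0271] gap mm 1.3
dr0rim [ 0.5208 -0.0329  0.0427] gap mm 2.0
dr2rim [0.506  0.0486 0.0426] gap mm 1.0
pin1 [0.502  0.0793 0.0513] gap mm 2.9
yellow [0.4503 0.1819 0.0297] gap mm 1.8
purple [ 0.629  -0.0451  0.0323] gap mm 1.3
```

The bench shows two drilled blanks on arbor0 and arbor2 (top view 800-scale (410,340) and (360,350)), with arbor1 empty. The keeper stands about 0.57 rad open. Two fresh blue-green blanks stand in front of the jig at (359,400) and (406,395). The yellow ring at (278,386) and the purple rings at (416,277) and (545,277) are look-alikes, so I leave them alone. First I swing the keeper further open.

```bash
python3 -m jog '[[-0.7,0,-1,0,0.4],[-0.7,0,-1,0,0.4],[-0.7,0,-1,0,0.4],[-0.7,0,-1,0,0.4],[-0.7,0,-1,0,0.4],[-0.7,0,-1,0,0.4],[-0.7,0,-1,0,0.4],[-0.7,0,-1,0,0.4]]' 20
python3 -c "
from h import *
go((0.565,-0.018,0.16),np.radians(-44));print(arm.state()['qpos'].round(2))"
```

```text
time_s: 1.67
ee_pos: [0.4089, 0.2766, 0.2315]
tcp_rot: [-0.602, 0.602, 0.371, -0.371]
wrist_force: [0.8, -0.1, -0.1]
width: 0.0254
tcp [0.4089 0.2766 0.2315] tool dxyz units [-6.44  2.38 -9.06] turn(tool y, =-yaw) units -18.17
[ 0.53 -0.2   1.51 -0.    1.83 -0.58]
```

```bash
python3 -m jog '[[-0.7,0.1,-1,0,0.4],[-0.7,0.1,-1,0,0.4],[-0.7,0.1,-1,0,0.4],[-0.7,0.1,-1,0,0.4],[-0.7,0.1,-1,0,0.4],[-0.7,0.1,-1,0,0.4],[-0.7,0.1,-1,0,0.4],[-0.7,0,-1,0,0.4],[-0.7,0,-1,0,0.4]]' && python3 -m jog '[[0,0,0,1,0.4],[0,0,0,1,0.4],[0,0,0,1,0.4],[0,0,0,1,0.4],[0,0,0,1,0.4],[0,0,0,1,0.4],[0,0,0,1,0.4],[0,0,0,1,0.4],[0,0,0,1,0.4],[0,0,0,1,0.4]]' && python3 -m jog '[[0,0,0,1,0.4],[0,0,0,1,0.4],[0,0,0,1,0.4],[0,0,0,1,0.4],[0,0,0,1,0.4],[0,0,0,1,0.4],[0,0,0,1,0.4],[0,0,0,1,0.4],[0,0,0,1,0.4],[0,0,0,1,0.4]]' && python3 -m jog '[[0,0,0,1,0.4],[0,0,0,1,0.4],[0,0,0,1,0.4],[0,0,0,1,0.4],[0,0,0,1,0.4],[0,0,0,1,0.4],[0,0,0,0.8,0.4]]'
python3 -c "
from h import *
go((0.565,-0.018,0.16),np.radians(-44));print(arm.state()['qpos'].round(2))
a,b=both();save(b,'top2.png');save(a,'side2.png')"
```

```text
time_s: 2.42
ee_pos: [0.5653, -0.0138, 0.2101]
tcp_rot: [0.602, -0.602, -0.371, 0.371]
wrist_force: [0.3, 0.6, 0.5]
width: 0.0256
time_s: 3.25
ee_pos: [0.5648, -0.0119, 0.2103]
tcp_rot: [-0.693, 0.693, 0.142, -0.142]
wrist_force: [-0.5, 0.1, 0.5]
width: 0.0257
time_s: 4.08
ee_pos: [0.5648, -0.0119, 0.2103]
tcp_rot: [0.699, -0.699, 0.104, -0.104]
wrist_force: [-0.6, -0.8, 0.9]
width: 0.0259
time_s: 4.67
ee_pos: [0.5648, -0.0119, 0.2103]
tcp_rot: [0.655, -0.655, 0.265, -0.265]
wrist_force: [-0.4, -0.3, 0.6]
width: 0.0255
tcp [ 0.5648 -0.0119  0.2103] tool dxyz units [ 0.15  1.68 -0.14] turn(tool y, =-yaw) units -0.02
[-0.08 -0.01  1.37 -0.    1.78  0.69]
```

View pics/top2.png

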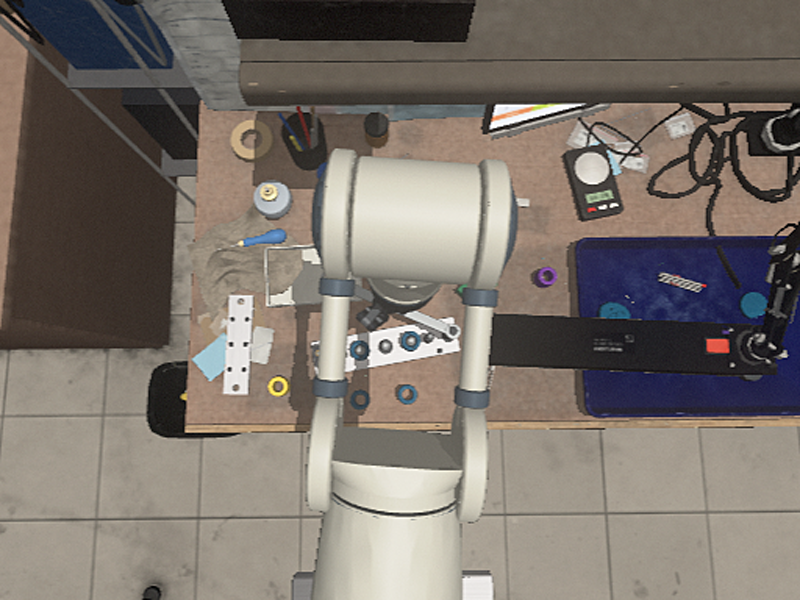

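View pics/side2.png

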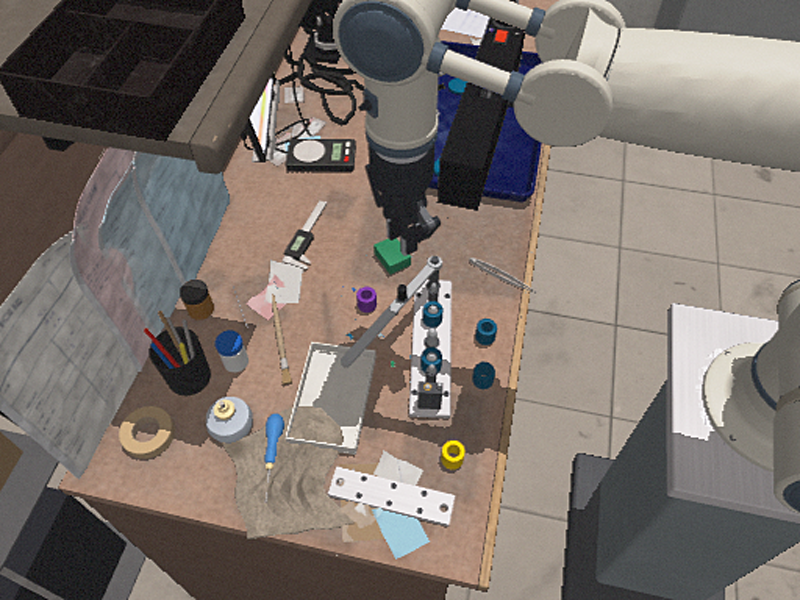

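```bash
python3 -c "
from h import *
a=arm.read_camera('side');b=arm.read_camera('top');k=.64
for y in (0.05,0.08):
    o,d=ray(a,(38*k,382*k)); t=(y-o[1])/d[1]; print('face',(o+d*t).round(3))
    o,d=ray(a,(88*k,382*k)); t=(y-o[1])/d[1]; print('facebottom',(o+d*t).round(3))
# TCP projected
print([np.array(proj(p,arm.state()['ee_pos']))/k for p in (a,b)])
for z in (0.45,.5,.55):
    print(z,at_z(b,(220*k,315*k),z).round(3),at_z(b,(220*k,517*k),z).round(3),'rod',at_z(b,(340*k,494*k),z).round(3))
"
```

```text
face [0.566 0.05  0.558]
facebottom [0.567 0.05  0.506]
face [0.558 0.08  0.579]
facebottom [0.559 0.08  0.53 ]
[array([243.57095857, 400.29467569]), array([297.50480426, 399.88230156])]
0.45 [0.598 0.071 0.45 ] [ 0.597 -0.111  0.45 ] rod [ 0.489 -0.086  0.45 ]
0.5 [0.582 0.064 0.5  ] [ 0.581 -0.098  0.5  ] rod [ 0.485 -0.076  0.5  ]
0.55 [0.567 0.058 0.55 ] [ 0.566 -0.086  0.55 ] rod [ 0.481 -0.066  0.55 ]
```

```bash
python3 -c "
from h import *
a=arm.read_camera('side');b=arm.read_camera('top')
save(a,'side3.png',(0,140,200,370),4.2);save(b,'top3.png',(90,270,190,370),4)
"
```

```text
(no output)
```

View pics/side3.png

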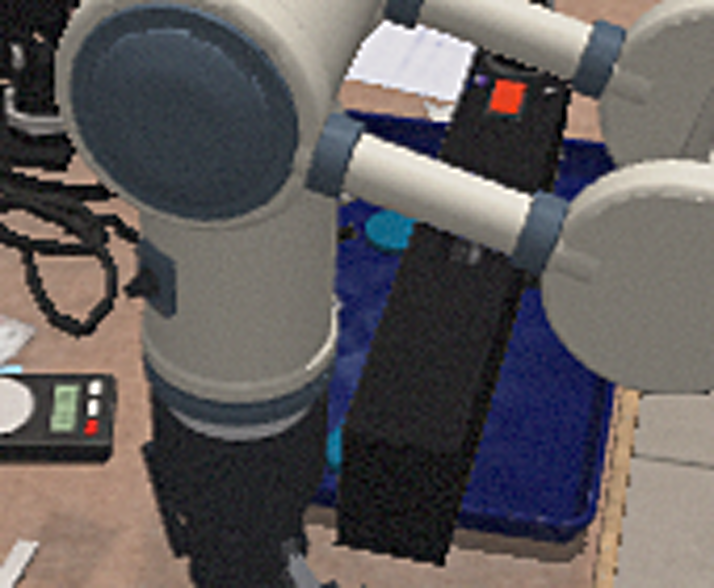

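View pics/top3.png

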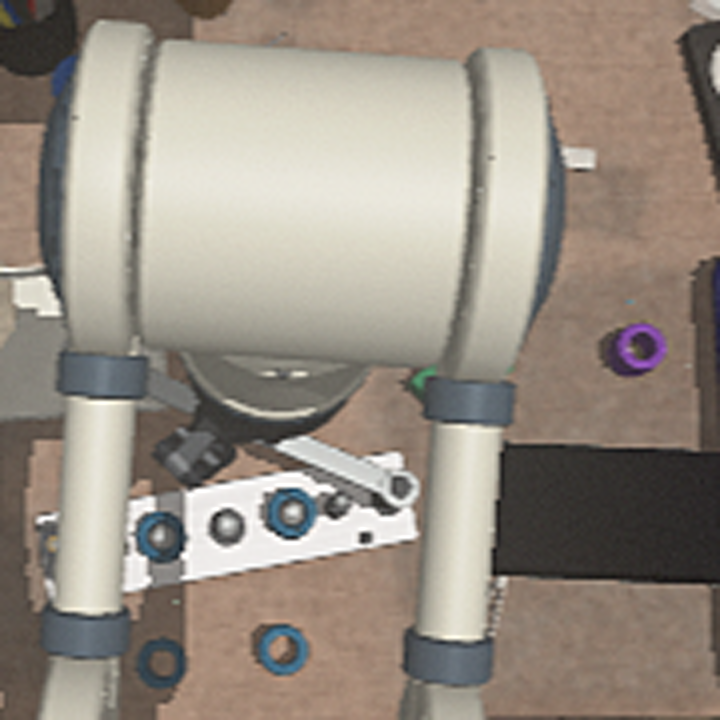

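```bash
python3 -c "
from h import *
a=arm.read_camera('side');b=arm.read_camera('top')
S=lambda x,y:(y/4.2,x/4.2+200)
for s,t in (((342,438),(470,314)),((465,452),(467,366))):
    print(tri(a,S(*s),b,(t[1]*.64,t[0]*.64)))
# head: cap bottom silhouettes
for y in (0.055,0.06,0.065):
  for pt in ((185,115),(185,220),(180,230)):
    o,d=ray(a,S(*pt)); t=(y-o[1])/d[1]; print(y,pt,(o+d*t).round(3))
"
```

```text
(array([ 0.53095095, -0.09174013,  0.28846142]), np.float64(0.00224636752112196))
(array([ 0.47053404, -0.08491882,  0.29777784]), np.float64(0.0011745852230677701))
0.055 (185, 115) [0.565 0.055 0.557]
0.055 (185, 220) [0.566 0.055 0.517]
0.055 (180, 230) [0.568 0.055 0.512]
0.06 (185, 115) [0.564 0.06  0.56 ]
0.06 (185, 220) [0.565 0.06  0.52 ]
0.06 (180, 230) [0.567 0.06  0.516]
0.065 (185, 115) [0.562 0.065 0.564]
0.065 (185, 220) [0.564 0.065 0.524]
0.065 (180, 230) [0.565 0.065 0.52 ]
```

```bash
python3 -m jog '[[0.15,0,-0.15,0,0.2],[0,0.7,0,0,0.2],[0,0.7,0,0,0.2],[0,0.7,0,0,0.2],[0,0.6,0,0,0.2],[0,0.5,0,0,0.2],[0,0.5,0,0,0.2],[0,0.4,0,0,0.2],[0,0,0,0,0.2]]'
python3 -c "
from h import *
go((0.565,-0.018,0.085),np.radians(-44))
a,b=both();save(a,'side4.png',(90,260,200,360),3.4)"
```

```text
time_s: 5.82
ee_pos: [0.5634, -0.0185, 0.084]
tcp_rot: [-0.655, 0.656, -0.266, 0.263]
wrist_force: [0.5, 0.1, -0.3]
width: 0.034
tcp [ 0.5634 -0.0185  0.084 ] tool dxyz units [ 0.03 -0.03  0.05] turn(tool y, =-yaw) units 0.03
```

View pics/side4.png

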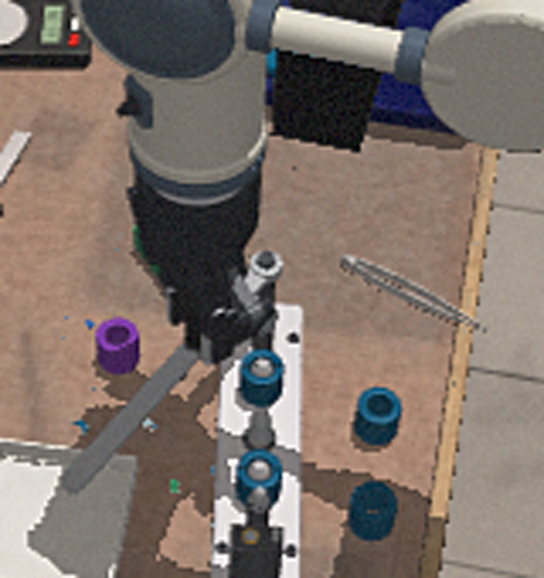

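```bash
python3 -m jog '[[0.3,0,0.05,0,0.2],[0.3,0,0.05,0,0.2],[0.3,0,0.05,0,0.2],[0.3,0,0.05,0,0.2],[0.3,0,0,0,0.2],[0.3,0,-0.05,0,0.2],[0.3,0,-0.05,0,0.2],[0.3,0,-0.1,0,0.2],[0.1,0,0,0,0.2],[-0.2,0,0,0,0.2]]'
python3 -c "
from h import *
a,b=both();save(b,'top5.png');save(a,'side5.png',(90,260,200,360),3.4)"
```

```text
time_s: 6.75
ee_pos: [0.6151, -0.0678, 0.0868]
tcp_rot: [-0.655, 0.656, -0.265, 0.265]
wrist_force: [0.6, 0.2, -0.5]
width: 0.034
```

View pics/side5.png

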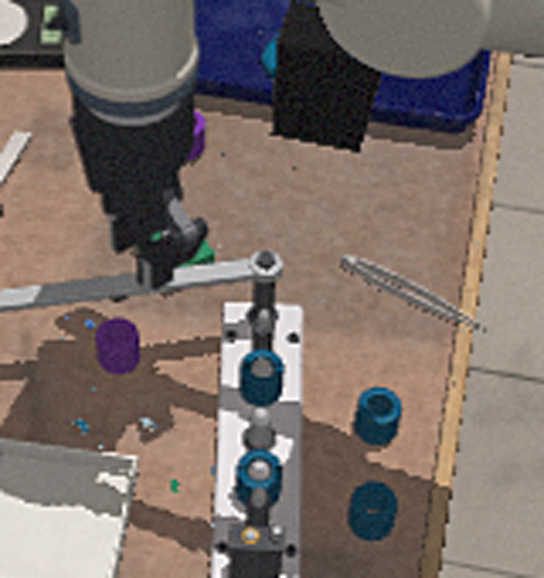

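```bash
python3 -m jog '[[0,-1,0,0,0.2],[0,-1,0,0,0.2],[0,-0.5,0,0,-0.3],[0,0,0,-1,-0.3],[0,0,0,-1,-0.3],[0,0,0,-1,-0.3],[0,0,0,-1,-0.3],[0,0,0,-1,-0.3],[0,0,0,-1,-0.3],[0,0,0,-1,-0.3]]' && python3 -m jog '[[0,0,0,-1,-0.3],[0,0,0,-1,-0.3],[0,0,0,-1,-0.3],[0,0,0,-1,-0.3],[0,0,0,-1,-0.3],[0,0,0,-1,-0.3],[0,0,0,-0.5,-0.3]]'
python3 -c "
from h import *
go((0.521,-0.033,0.1),np.radians(9.9))"
```

```text
time_s: 7.68
ee_pos: [0.6144, -0.0656, 0.1625]
tcp_rot: [-0.701, 0.701, -0.096, 0.096]
wrist_force: [0.1, -0.1, 1.3]
width: 0.0555
time_s: 8.27
ee_pos: [0.6144, -0.0656, 0.1625]
tcp_rot: [-0.704, 0.704, 0.064, -0.064]
wrist_force: [-0.0, 0.6, -0.5]
width: 0.0554
tcp [ 0.6144 -0.0656  0.1625] tool dxyz units [-2.87  2.08  1.63] turn(tool y, =-yaw) units 0.11
```

```bash
python3 -m jog '[[-0.8,0,0.45,0,-0.3],[-0.8,0,0.45,0,-0.3],[-0.8,0,0.45,0,-0.3],[-0.45,0,0.3,0,-0.3],[0,0.7,0,0,-0.3],[0,0.7,0,0,-0.3],[0,0.6,0,0,-0.3],[0,0,0,0,-0.3]]'
python3 -c "
from h import *
go((0.521,-0.033,0.022),np.radians(9.9))
a,b=both();save(b,'top6.png',(130,270,170,330),5);save(a,'side6.png',(90,260,200,360),3.4)
s=arm.state()
print([proj(p,s['ee_pos']) for p in (a,b)])"
```

```text
time_s: 8.93
ee_pos: [0.5193, -0.0317, 0.0981]
tcp_rot: [0.705, -0.704, -0.06, 0.065]
wrist_force: [0.8, -0.0, -1.5]
width: 0.0551
tcp [ 0.5193 -0.0317  0.0981] tool dxyz units [ 0.06  2.54 -0.06] turn(tool y, =-yaw) units 0.06
[(np.float64(182.7960420965948), np.float64(276.85760901203815)), (np.float64(215.79481315794018), np.float64(263.39051518536536))]
```

View pics/side6.png

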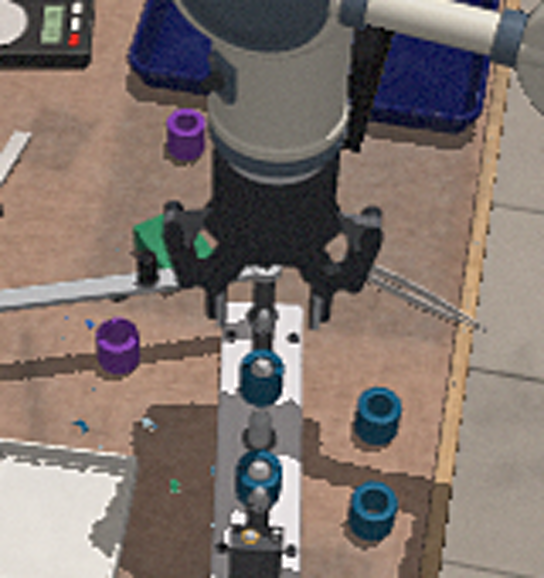

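View pics/top6.png

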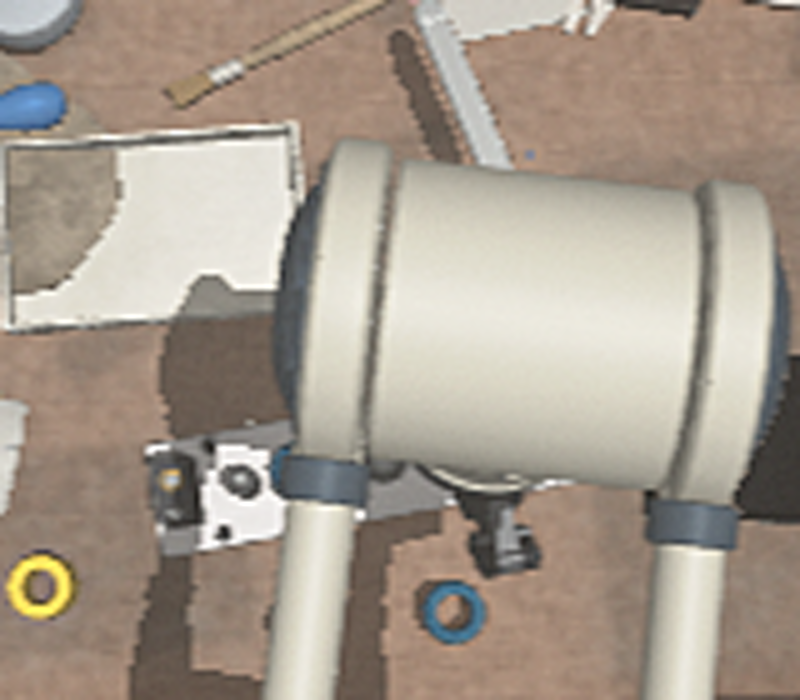

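```bash
python3 -m jog '[[0.05,0.5,-0.05,0,-0.3],[0,0.5,0,0,-0.3],[0,0.5,0,0,-0.3],[0,0.5,0,0,-0.3],[0,0.3,0,0,-0.3],[0,0.2,0,0,-0.3],[0,0,0,0,-0.3]]'
python3 -c "
from h import *
go((0.521,-0.033,0.022),np.radians(9.9))
a,b=both();save(a,'side7.png',(90,260,200,360),3.4);save(b,'top7.png',(130,270,170,330),5);print(arm.state()['tau'].round(1))"
```

```text
time_s: 9.62
ee_pos: [0.5234, -0.0336, 0.027]
tcp_rot: [0.704, -0.704, -0.062, 0.063]
wrist_force: [-0.5, 0.7, 0.1]
width: 0.0554
tcp [ 0.5234 -0.0336  0.027 ] tool dxyz units [-0.08  0.17  0.03] turn(tool y, =-yaw) units 0.05
[  0.  -37.2 -39.5  -0.    0.    0. ]
```

View pics/side7.png

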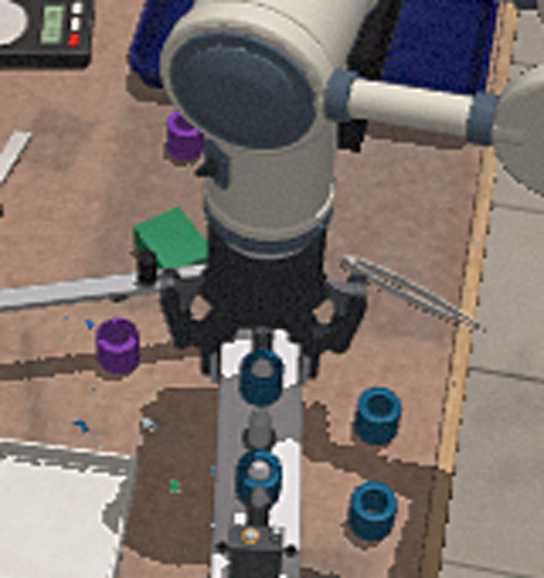

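```bash
python3 -m jog '[[0,0.2,0,0,-0.3],[0,0,0,0,0],[0,0,0,0,0.2],[0,0,0,0,0.4],[0,0,0,0,0.6],[0,0,0,0,0.6],[0,0,0,0,0.6],[0,0,0,0,0.6]]' 25
python3 -c "
from h import *
go((0.521,-0.033,0.022),np.radians(9.9))
a,b=both();save(a,'side8.png',(90,260,200,360),3.4)"
```

```text
time_s: 10.38
ee_pos: [0.5226, -0.0338, 0.0217]
tcp_rot: [-0.704, 0.704, 0.061, -0.063]
wrist_force: [-4.6, 0.3, 4.2]
width: 0.0307
tcp [ 0.5226 -0.0338  0.0217] tool dxyz units [-0.05 -0.01  0.04] turn(tool y, =-yaw) units 0.05
```

View pics/side8.png

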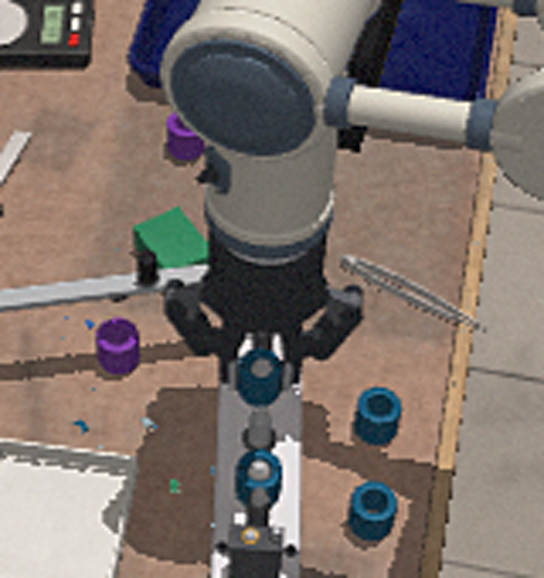

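```bash
python3 -m jog '[[-0.04,-0.2,0,0,0.6],[0,-0.4,0,0,0.6],[0,-0.6,0,0,0.6],[0,-0.8,0,0,0.6],[0,-0.8,0,0,0.6],[0,-0.8,0,0,0.6],[0,0,0,0,0.6]]'
python3 -c "
from h import *
a,b=both()
k=.64
print([at_z(b,(y*k,x*k),.022)[:2].round(4) for x,y in ((264,247),(359,242),(361,298),(268,306))])
S=lambda x,y:((y+.5)/3-.5+150,(x+.5)/3-.5+190)
print([at_z(a,S(x,y),.022)[:2].round(4) for x,y in ((30,208),(150,223),(112,416))])
save(a,'side9.png',(90,260,200,360),3.4)
go((0.615,0.085,0.13),np.radians(9.9))"
```

```text
time_s: 11.07
ee_pos: [0.5252, -0.0341, 0.1371]
tcp_rot: [-0.704, 0.705, 0.066, -0.058]
wrist_force: [1.0, -0.6, 0.9]
width: 0.0302
[array([0.6833, 0.2117]), array([0.6908, 0.0507]), array([0.5944, 0.0474]), array([0.5822, 0.2025])]
[array([0.689 , 0.0538]), array([0.5926, 0.0468]), array([0.5807, 0.2091])]
tcp [ 0.5235 -0.0339  0.1318] tool dxyz units [3.7  0.07 3.37] turn(tool y, =-yaw) units 0.05
```

View pics/side9.png

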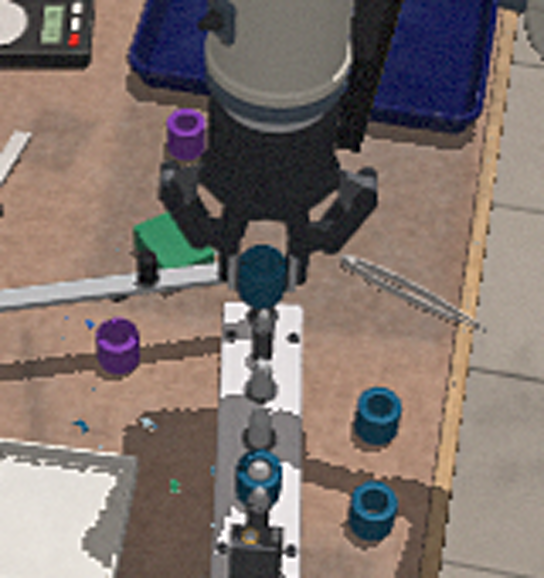

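```bash
python3 -m jog '[[0.75,0,0.7,0,0.6],[0.75,0,0.7,0,0.6],[0.75,0,0.7,0,0.6],[0.75,0,0.7,0,0.6],[0.75,0,0.7,0,0.6]]' && python3 -m jog '[[0,0,0,-1,0.6],[0,0,0,-1,0.6],[0,0,0,-1,0.6],[0,0,0,-1,0.6],[0,0,0,-1,0.6],[0,0,0,-1,0.6],[0,0,0,-1,0.6],[0,0,0,-1,0.6],[0,0,0,-1,0.6],[0,0,0,-1,0.6]]' && python3 -m jog '[[0,0,0,-1,0.6],[0,0,0,-1,0.6],[0,0,0,-1,0.6],[0,0,0,-1,0.6],[0,0,0,-1,0.6],[0,0,0,-1,0.6],[0,0,0,-1,0.6],[0,0,0,-1,0.6],[0,0,0,-1,0.6],[0,0,0,-1,0.6]]'  && python3 -m jog '[[0,0,0,-1,0.6],[0,0,0,0,0.6]]'
python3 -c "
from h import *
go((0.617,0.088,0.02),np.radians(94))"
```

```text
time_s: 11.58
ee_pos: [0.6148, 0.0905, 0.1279]
tcp_rot: [0.704, -0.704, -0.062, 0.063]
wrist_force: [0.9, -0.5, 0.1]
width: 0.0306
time_s: 12.42
ee_pos: [0.614, 0.0893, 0.1278]
tcp_rot: [0.64, -0.64, -0.3, 0.301]
wrist_force: [0.1, -0.6, -0.1]
width: 0.0304
time_s: 13.25
ee_pos: [0.6141, 0.0893, 0.1278]
tcp_rot: [0.499, -0.498, -0.501, 0.502]
wrist_force: [-0.4, -0.4, -0.2]
width: 0.0306
time_s: 13.42
ee_pos: [0.6141, 0.0893, 0.1279]
tcp_rot: [0.482, -0.481, -0.518, 0.519]
wrist_force: [-0.3, 0.4, -0.8]
width: 0.0305
tcp [0.6141 0.0893 0.1279] tool dxyz units [-0.05  3.6  -0.1 ] turn(tool y, =-yaw) units 0.06
```

```bash
python3 -m jog '[[0,0.7,-0.15,0,0.6],[0,0.7,0,0,0.6],[0,0.7,0,0,0.6],[0,0.6,0,0,0.6],[0,0.5,0,0,0.6],[0,0.3,0,0,0.6],[0,0.2,0,0,0.6],[0,0.1,0,0,0.6],[0,0,0,0,0.6]]'
python3 -c "
from h import *
go((0.617,0.088,0.0135),np.radians(94))
a,b=both();save(a,'side10.png',(150,345,140,350),3.0)"
```

```text
time_s: 14.17
ee_pos: [0.619, 0.0896, 0.015]
tcp_rot: [0.482, -0.482, -0.517, 0.518]
wrist_force: [0.2, 0.2, -0.7]
width: 0.0306
tcp [0.619  0.0896 0.015 ] tool dxyz units [-0.05  0.05  0.07] turn(tool y, =-yaw) units 0.02
```

View pics/side10.png

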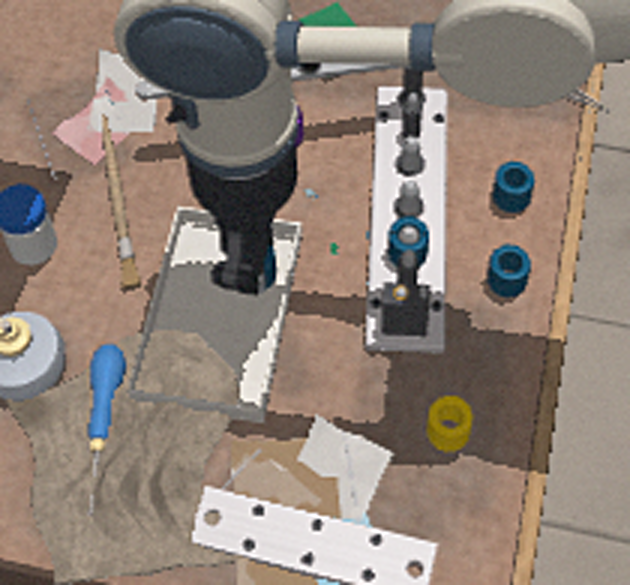

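```bash
python3 -m jog '[[0,0.06,0,0,0.6],[0,0.03,0,0,0.6],[0,0,0,0,0.2],[0,0,0,0,0],[0,0,0,0,-0.2],[0,0,0,0,-0.3],[0,-0.5,0,0,-0.3],[0,-0.8,0,0,-0.3],[0,-0.9,0,0,-0.3],[0,-0.9,0,0,-0.3]]'
python3 -c "
from h import *
go((0.5065,0.049,0.13),np.radians(9.9))
a,b=both();save(a,'side11.png',(150,345,140,350),3.0)"
```

```text
time_s: 15.1
ee_pos: [0.6187, 0.0896, 0.1061]
tcp_rot: [0.482, -0.481, -0.517, 0.518]
wrist_force: [0.5, 0.3, 0.9]
width: 0.0554
tcp [0.6187 0.0896 0.1061] tool dxyz units [-1.08 -0.79  3.83] turn(tool y, =-yaw) units 21.05
```

View pics/side11.png

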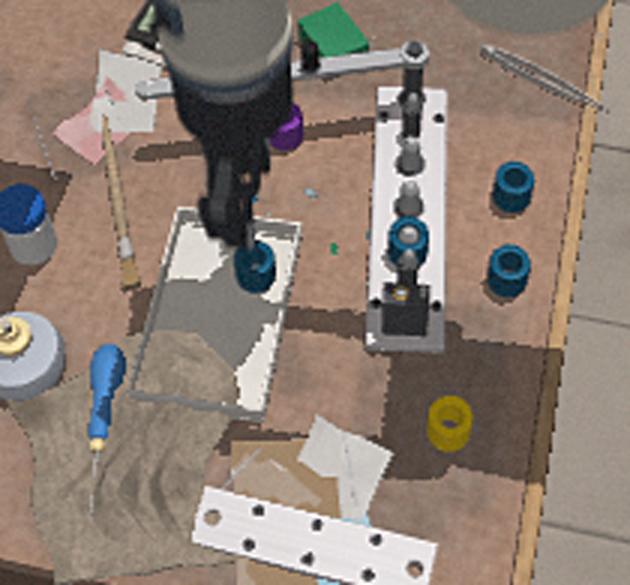

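```bash
python3 -m jog '[[-0.25,-0.2,0.95,0,-0.3],[-0.25,-0.2,0.95,0,-0.3],[-0.3,0,0.95,0,-0.3],[-0.25,0,0.95,0,-0.3]]' && python3 -m jog '[[0,0,0,1,-0.3],[0,0,0,1,-0.3],[0,0,0,1,-0.3],[0,0,0,1,-0.3],[0,0,0,1,-0.3],[0,0,0,1,-0.3],[0,0,0,1,-0.3],[0,0,0,1,-0.3],[0,0,0,1,-0.3],[0,0,0,1,-0.3]]' && python3 -m jog '[[0,0,0,1,-0.3],[0,0,0,1,-0.3],[0,0,0,1,-0.3],[0,0,0,1,-0.3],[0,0,0,1,-0.3],[0,0,0,1,-0.3],[0,0,0,1,-0.3],[0,0,0,1,-0.3],[0,0,0,1,-0.3],[0,0,0,1,-0.3]]'  && python3 -m jog '[[0,0,0,1,-0.3],[0,0,0,0,-0.3]]'
python3 -c "
from h import *
go((0.5075,0.049,0.021),np.radians(9.9))"
```

```text
time_s: 15.53
ee_pos: [0.5066, 0.0496, 0.1171]
tcp_rot: [0.482, -0.482, -0.518, 0.518]
wrist_force: [0.5, -0.2, 0.1]
width: 0.0555
time_s: 16.37
ee_pos: [0.5075, 0.05, 0.117]
tcp_rot: [0.63, -0.63, -0.32, 0.321]
wrist_force: [-0.5, 0.1, 0.8]
width: 0.0556
time_s: 17.2
ee_pos: [0.5075, 0.05, 0.1169]
tcp_rot: [0.702, -0.702, -0.085, 0.086]
wrist_force: [-0.7, 0.9, 0.4]
width: 0.0557
time_s: 17.37
ee_pos: [0.5075, 0.05, 0.117]
tcp_rot: [0.704, -0.704, -0.061, 0.062]
wrist_force: [0.0, 0.2, 0.2]
width: 0.0556
tcp [0.5075 0.05   0.117 ] tool dxyz units [-0.    3.2  -0.03] turn(tool y, =-yaw) units 0.02
```

```bash
python3 -m jog '[[0,0.7,0,0,-0.3],[0,0.7,0,0,-0.3],[0,0.7,0,0,-0.3],[0,0.5,0,0,-0.3],[0,0.4,0,0,-0.3],[0,0.2,0,0,-0.3],[0,0,0,0,-0.3]]'
python3 -c "
from h import *
go((0.5075,0.049,0.021),np.radians(9.9))
a,b=both();save(a,'side12.png',(150,345,140,350),3.0)"
```

```text
time_s: 17.95
ee_pos: [0.5068, 0.05, 0.0199]
tcp_rot: [0.704, -0.704, -0.062, 0.064]
wrist_force: [-0.1, -0.0, 0.7]
width: 0.0559
tcp [0.5068 0.05   0.0199] tool dxyz units [ 0.02 -0.04 -0.04] turn(tool y, =-yaw) units 0.07
```

View pics/side12.png

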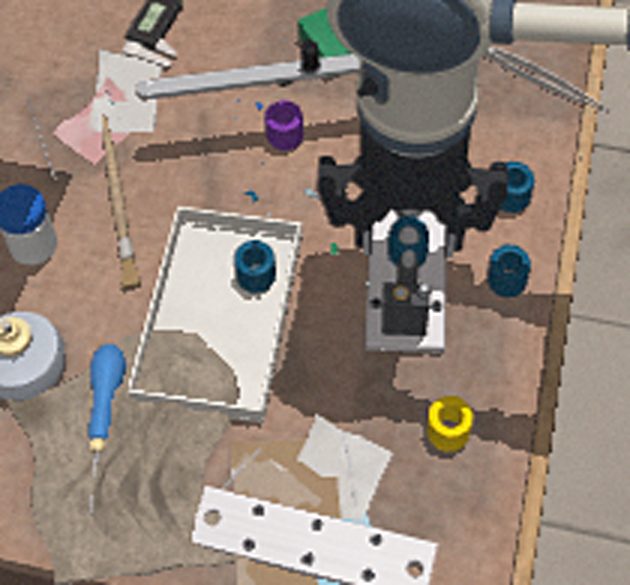

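```bash
python3 -m jog '[[0,0,0,0,0],[0,0,0,0,0.2],[0,0,0,0,0.4],[0,0,0,0,0.6],[0,0,0,0,0.6],[0,0,0,0,0.6],[0,0,0,0,0.6]]' 25; python3 -m jog '[[0,-0.2,0,0,0.6],[0,-0.4,0,0,0.6],[0,-0.6,0,0,0.6],[0,-0.8,0,0,0.6],[0,-0.8,0,0,0.6],[0,-0.8,0,0,0.6],[0,0,0,0,0.6]]'
python3 -c "
from h import *
go((0.615,0.165,0.13),np.radians(9.9))
a,b=both();save(a,'side13.png',(150,345,140,350),3.0)"
```

```text
time_s: 18.63
ee_pos: [0.5081, 0.05, 0.023]
tcp_rot: [-0.704, 0.704, 0.063, -0.062]
wrist_force: [-2.8, -0.3, 5.4]
width: 0.0302
time_s: 19.22
ee_pos: [0.5104, 0.0502, 0.1369]
tcp_rot: [-0.704, 0.705, 0.066, -0.059]
wrist_force: [0.8, -0.0, 1.2]
width: 0.0305
tcp [0.5104 0.0502 0.1369] tool dxyz units [4.1  0.27 3.16] turn(tool y, =-yaw) units 0.05
```

View pics/side13.png

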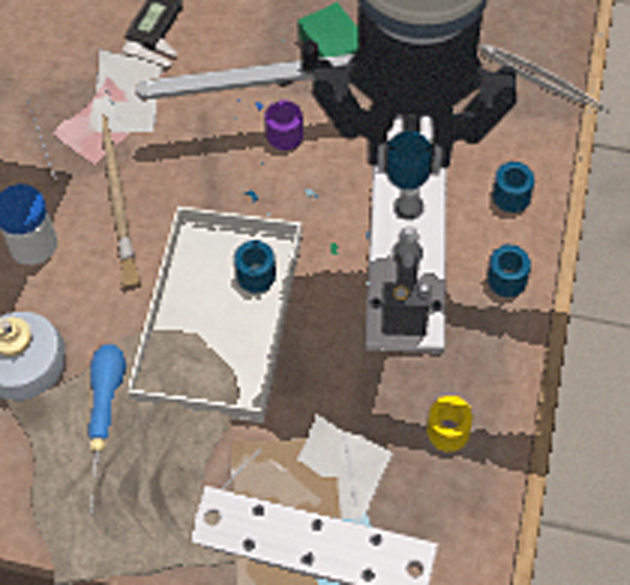

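```bash
python3 -m jog '[[0.8,0,0.62,0,0.6],[0.8,0,0.62,0,0.6],[0.8,0,0.62,0,0.6],[0.8,0,0.62,0,0.6],[0.85,0,0.62,0,0.6]]' && python3 -m jog '[[0,0,0,-1,0.6],[0,0,0,-1,0.6],[0,0,0,-1,0.6],[0,0,0,-1,0.6],[0,0,0,-1,0.6],[0,0,0,-1,0.6],[0,0,0,-1,0.6],[0,0,0,-1,0.6],[0,0,0,-1,0.6],[0,0,0,-1,0.6]]' && python3 -m jog '[[0,0,0,-1,0.6],[0,0,0,-1,0.6],[0,0,0,-1,0.6],[0,0,0,-1,0.6],[0,0,0,-1,0.6],[0,0,0,-1,0.6],[0,0,0,-1,0.6],[0,0,0,-1,0.6],[0,0,0,-1,0.6],[0,0,0,-1,0.6]]'  && python3 -m jog '[[0,0,0,-1,0.6],[0,0,0,0,0.6]]'
python3 -c "
from h import *
go((0.614,0.163,0.0155),np.radians(94))"
```

```text
time_s: 19.73
ee_pos: [0.6111, 0.1639, 0.1279]
tcp_rot: [-0.704, 0.704, 0.061, -0.063]
wrist_force: [0.2, -0.7, -0.7]
width: 0.0301
time_s: 20.57
ee_pos: [0.6103, 0.1628, 0.1278]
tcp_rot: [0.64, -0.64, -0.3, 0.302]
wrist_force: [-0.3, -0.7, -0.7]
width: 0.0298
time_s: 21.4
ee_pos: [0.6103, 0.1628, 0.1278]
tcp_rot: [0.499, -0.498, -0.501, 0.502]
wrist_force: [-0.9, -0.1, -0.3]
width: 0.0298
time_s: 21.57
ee_pos: [0.6103, 0.1628, 0.1279]
tcp_rot: [0.482, -0.481, -0.517, 0.519]
wrist_force: [0.5, -0.1, -0.9]
width: 0.0302
tcp [0.6103 0.1628 0.1279] tool dxyz units [-0.    3.75 -0.13] turn(tool y, =-yaw) units 0.06
```

```bash
python3 -m jog '[[0,0.7,-0.13,0,0.6],[0,0.7,0,0,0.6],[0,0.7,0,0,0.6],[0,0.6,0,0,0.6],[0,0.5,0,0,0.6],[0,0.3,0,0,0.6],[0,0.2,0,0,0.6],[0,0.1,0,0,0.6],[0,0.05,0,0,0.6],[0,0,0,0,0.6]]' && python3 -m jog '[[0,0,0,0,0.2],[0,0,0,0,0],[0,0,0,0,-0.2],[0,0,0,0,-0.3],[0,-0.5,0,0,-0.3],[0,-0.8,0,0,-0.3],[0,-0.9,0,0,-0.3],[0,-0.9,0,0,-0.3]]'
python3 -c "
from h import *
go((0.43,0.05,0.1),np.radians(95))
a,b=both();save(a,'side14.png',(150,345,140,350),3.0)"
```

```text
time_s: 22.4
ee_pos: [0.6153, 0.1633, 0.0147]
tcp_rot: [-0.482, 0.482, 0.518, -0.517]
wrist_force: [1.3, -0.8, -0.7]
width: 0.0302
time_s: 23.07
ee_pos: [0.6145, 0.1631, 0.1078]
tcp_rot: [0.482, -0.482, -0.517, 0.518]
wrist_force: [0.5, -0.0, -0.1]
width: 0.0553
tcp [0.6145 0.1631 0.1078] tool dxyz units [-3.32  0.27  6.4 ] turn(tool y, =-yaw) units -0.22
```

View pics/side14.png

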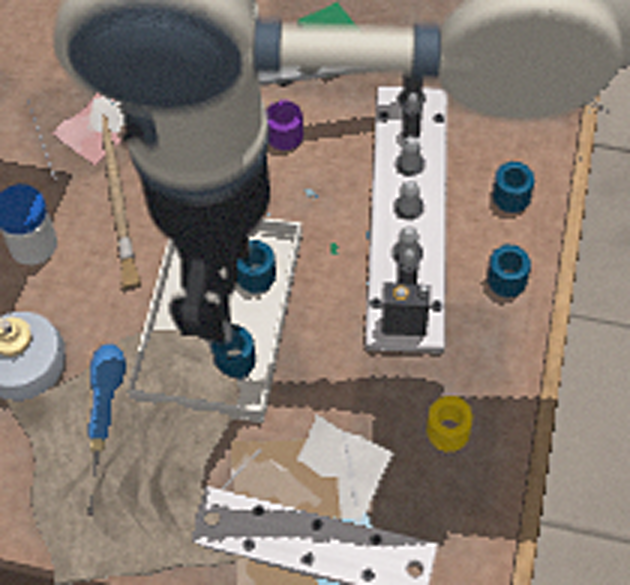

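```bash
cat > rim.py <<'E'
from h import *
a,b=both()
save(b,"topR.png",(225,265,210,280),10);save(a,"sideR.png",(190,260,280,330),8)
E
python3 rim.py
```

```text
(no output)
```

View pics/topR.png

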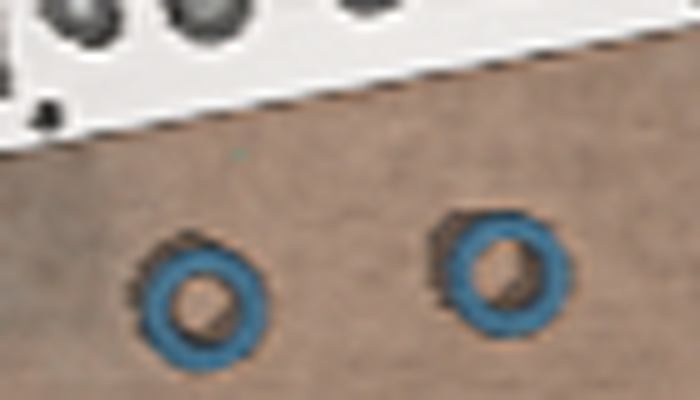

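View pics/sideR.png

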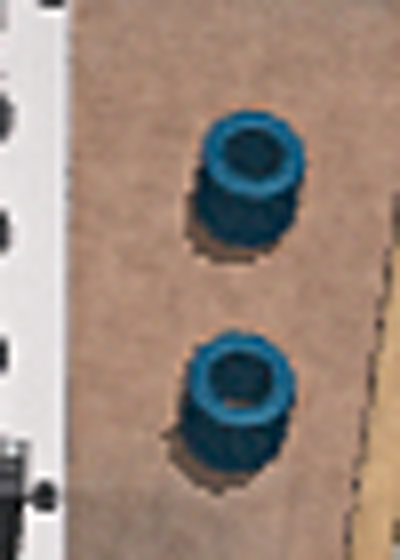

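The crop shows two plain blue-green tubes without drill holes: A at top-view pixel (row 255.8, col 230.5) and B at (252.4, 261). They are the fresh blanks. The yellow ring further left is not wanted.

```bash
python3 -c "
from h import *
a,b=both()
T=lambda x,y:((y+.5)/10-.5+225,(x+.5)/10-.5+210)
S=lambda x,y:((y+.5)/8-.5+190,(x+.5)/8-.5+280)
for s,t in (((241,380),(205,308)),((253,154),(510,274))):
    print(tri(a,S(*s),b,T(*t)),at_z(a,S(*s),.03).round(4),at_z(b,T(*t),.03).round(4))
go((0.43,0.05,0.1),np.radians(94))"
```

```text
(array([0.42714619, 0.04991552, 0.02842579]), np.float64(0.0022630671304501105)) [0.426  0.0508 0.03  ] [0.4283 0.0499 0.03  ]
(array([ 0.43501725, -0.02717151,  0.02898805]), np.float64(0.002043208836150497)) [ 0.434  -0.0265  0.03  ] [ 0.4361 -0.0271  0.03  ]
tcp [0.6143 0.1631 0.1056] tool dxyz units [-3.32  0.2   6.4 ] turn(tool y, =-yaw) units 0.03
```

```bash
python3 -m jog '[[-0.47,0,0.93,0,-0.3],[-0.48,0,0.93,0,-0.3],[-0.48,0,0.93,0,-0.3],[-0.48,0,0.93,0,-0.3],[-0.48,0,0.93,0,-0.3],[-0.48,0,0.93,0,-0.3],[-0.48,0,0.9,0,-0.3],[0,0.7,0,0,-0.3],[0,0.7,0,0,-0.3],[0,0,0,0,-0.3]]' 
python3 -c "
from h import *
go((0.4275,0.05,0.01),np.radians(94))
a,b=both();save(a,'side15.png',(150,345,140,350),3.0)"
```

```text
time_s: 24.2
ee_pos: [0.4248, 0.0486, 0.0597]
tcp_rot: [0.484, -0.48, -0.515, 0.52]
wrist_force: [-1.0, 0.1, -1.5]
width: 0.0557
tcp [0.4248 0.0486 0.0597] tool dxyz units [ 0.04  1.66 -0.11] turn(tool y, =-yaw) units 0.02
```

View pics/side15.png

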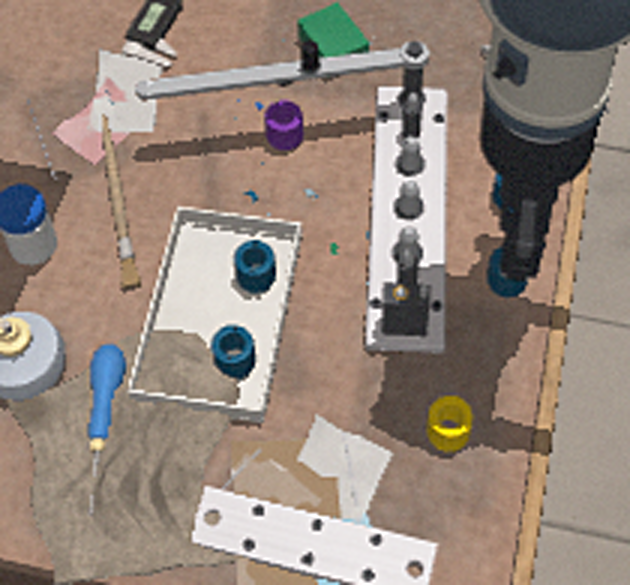

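```bash
python3 -m jog '[[0.04,0.4,-0.1,0,-0.3],[0,0.5,0,0,-0.3],[0,0.5,0,0,-0.3],[0,0.25,0,0,-0.3],[0,0,0,0,-0.3],[0,0,0,0,0],[0,0,0,0,0.2],[0,0,0,0,0.4],[0,0,0,0,0.6],[0,0,0,0,0.6]]' && python3 -m jog '[[0,0,0,0,0.6],[0,0,0,0,0.6],[0,0,0,0,0.6]]'
python3 -c "
from h import *
go((0.4275,0.05,0.01),np.radians(94))
a,b=both();save(a,'side16.png',(150,345,140,350),3.0)"
```

```text
time_s: 25.13
ee_pos: [0.432, 0.0505, 0.0171]
tcp_rot: [-0.481, 0.482, 0.518, -0.517]
wrist_force: [-0.5, -0.5, 5.9]
width: 0.0311
time_s: 25.38
ee_pos: [0.4321, 0.0505, 0.0171]
tcp_rot: [-0.481, 0.482, 0.518, -0.517]
wrist_force: [-0.4, -0.5, 5.5]
width: 0.0309
tcp [0.4321 0.0505 0.0171] tool dxyz units [-0.01  0.24  0.15] turn(tool y, =-yaw) units 0.03
```

View pics/side16.png

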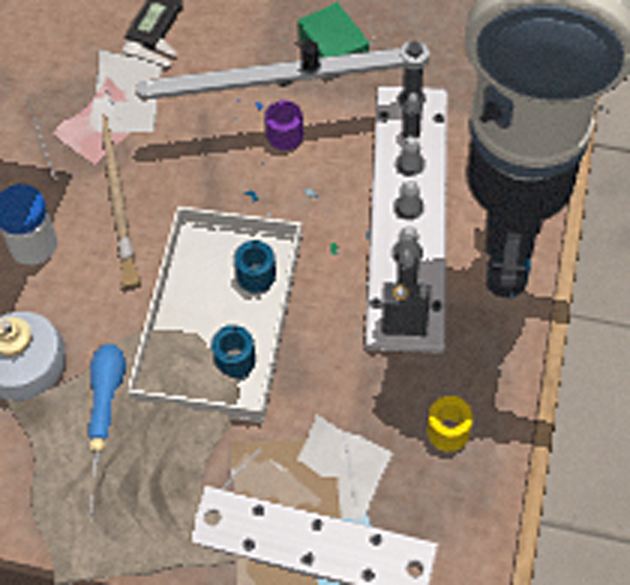

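```bash
python3 -m jog '[[0,0,0,0,0.2],[0,0,0,0,0],[0,0,0,0,-0.2],[0,0,0,0,-0.2]]';  python3 -m jog '[[0,0,0,0,-0.2],[0,0,0,0,-0.2]]'
```

```text
time_s: 25.82
ee_pos: [0.4308, 0.0504, 0.0152]
tcp_rot: [0.482, -0.482, -0.517, 0.518]
wrist_force: [0.1, -0.5, -0.0]
width: 0.0512
time_s: 25.98
ee_pos: [0.431, 0.0504, 0.0154]
tcp_rot: [0.482, -0.482, -0.518, 0.518]
wrist_force: [0.2, 0.0, 0.5]
width: 0.0512
```

```bash
python3 -m jog '[[0,0.18,0.08,0,-0.2],[0,0,0,0,-0.2],[0,0,0,0,0],[0,0,0,0,0.2],[0,0,0,0,0.4],[0,0,0,0,0.6],[0,0,0,0,0.6],[0,0,0,0,0.6],[0,0,0,0,0.6]]' 30
python3 -m jog '[[0,-0.2,0,0,0.6],[0,-0.5,0,0,0.6],[0,-0.8,0,0,0.6],[0,-0.8,0,0,0.6],[0,-0.8,0,0,0.6],[0,0,0,0,0.6]]'
python3 -c "
from h import *
go((0.4275,0.05,0.1),np.radians(94))
a,b=both();save(a,'side17.png',(150,260,250,350),6)"
```

```text
time_s: 26.73
ee_pos: [0.4288, 0.0502, 0.0103]
tcp_rot: [-0.482, 0.482, 0.518, -0.518]
wrist_force: [-0.6, 0.1, -0.2]
width: 0.0314
time_s: 27.23
ee_pos: [0.4311, 0.0503, 0.1092]
tcp_rot: [-0.48, 0.484, 0.52, -0.515]
wrist_force: [-0.6, -0.2, 0.2]
width: 0.0314
tcp [0.4311 0.0503 0.1092] tool dxyz units [-0.    0.31  0.12] turn(tool y, =-yaw) units 0.03
```

View pics/side17.png

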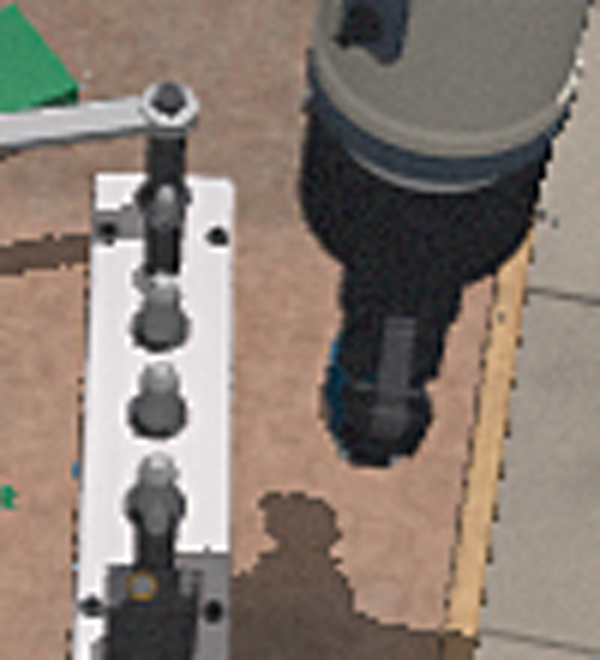

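```bash
python3 -m jog '[[-0.1,0,-0.85,0,0.6],[-0.1,0,-0.85,0,0.6],[-0.1,0,-0.85,0,0.6],[0,0,0,1,0.6],[0,0,0,1,0.6],[0,0,0,1,0.6],[0,0,0,1,0.6],[0,0,0,1,0.6],[0,0,0,1,0.6],[0,0,0,1,0.6]]' && python3 -m jog '[[0,0,0,1,0.6],[0,0,0,1,0.6],[0,0,0,1,0.6],[0,0,0,1,0.6],[0,0,0,1,0.6],[0,0,0,1,0.6],[0,0,0,1,0.6],[0,0,0,1,0.6],[0,0,0,1,0.6],[0,0,0,1,0.6]]'  && python3 -m jog '[[0,0,0,1,0.6],[0,0,0,1,0.6],[0,0,0,1,0.6],[0,0,0,1,0.6],[0,0,0,0,0.6]]'
python3 -c "
from h import *
go((0.5073,0.0471,0.06),np.radians(9.9))
a,b=both();save(a,'side18.png',(150,280,220,350),5)"
```

```text
time_s: 28.17
ee_pos: [0.5047, 0.0467, 0.1013]
tcp_rot: [0.594, -0.593, -0.384, 0.386]
wrist_force: [0.3, -0.4, -0.4]
width: 0.0311
time_s: 29.0
ee_pos: [0.5047, 0.0467, 0.1013]
tcp_rot: [0.689, -0.689, -0.157, 0.16]
wrist_force: [0.5, -0.4, 0.8]
width: 0.0314
time_s: 29.42
ee_pos: [0.5048, 0.0467, 0.1014]
tcp_rot: [0.704, -0.704, -0.06, 0.063]
wrist_force: [-1.2, -0.2, 0.3]
width: 0.0314
tcp [0.5048 0.0467 0.1014] tool dxyz units [ 0.09  1.38 -0.  ] turn(tool y, =-yaw) units 0.02
```

View pics/side18.png

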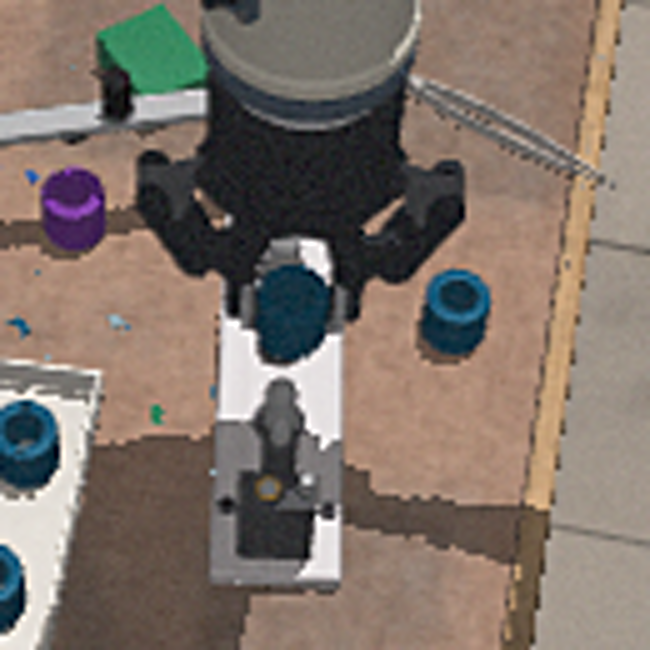

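```bash
python3 -c "
from h import *
a=arm.read_camera('side')
p,M=pose()
for z in (p[2]-.0103,p[2]+.0197):
  for off in (0,.0016):
    for sx in (-.016,0,.016):
      X=np.array([p[0],p[1],z])+off*M[:,2]+sx*M[:,0]; r=proj(a,X); print(round(z,3),off,sx,((r[1]+.5-220)*5,(r[0]+.5-150)*5))
"
```

```text
0.092 0 -0.016 (np.float64(324.00658908734897), np.float64(328.04615162494883))
0.092 0 0 (np.float64(287.70508833931075), np.float64(326.91815222685545))
0.092 0 0.016 (np.float64(251.4392831585124), np.float64(325.7912619999406))
0.092 0.0016 -0.016 (np.float64(323.9936923348034), np.float64(331.1189937597412))
0.092 0.0016 0 (np.float64(287.65746096866053), np.float64(329.9884020119805))
0.092 0.0016 0.016 (np.float64(251.35699349366547), np.float64(328.85892304776064))
0.122 0 -0.016 (np.float64(327.3382690497033), np.float64(290.7423577335453))
0.122 0 0 (np.float64(290.0930913057482), np.float64(289.6039133752342))
0.122 0 0.016 (np.float64(252.88548692616843), np.float64(288.466617492707))
0.122 0.0016 -0.016 (np.float64(327.3283096916927), np.float64(293.85841457981314))
0.122 0.0016 0 (np.float64(290.04657126711237), np.float64(292.7172784517677))
0.122 0.0016 0.016 (np.float64(252.8024799952209), np.float64(291.5772946446135))
```

```bash
python3 -m jog '[[0.08,0.3,-0.02,0,0.6],[0,0.4,0,0,0.6],[0,0.4,0,0,0.6],[0,0.3,0,0,0.6],[0,0.1,0,0,0.6],[0,0.1,0,0,0.6],[0,0,0,0,0.6]]'
python3 -m jog '[[0,0.15,0,0,0.6],[0,0.15,0,0,0.6],[0,0.1,0,0,0.6],[0,0.1,0,0,0.6],[0,0,0,0,0.6]]'
python3 -c "
from h import *
go((0.5073,0.0471,0.0223),np.radians(9.9))
a,b=both();save(a,'side19.png',(150,280,220,350),5)"
```

```text
time_s: 30.15
ee_pos: [0.5078, 0.0466, 0.0543]
tcp_rot: [0.704, -0.704, -0.062, 0.063]
wrist_force: [-1.3, -0.0, -0.2]
width: 0.031
time_s: 30.57
ee_pos: [0.5078, 0.0467, 0.0394]
tcp_rot: [0.704, -0.704, -0.062, 0.063]
wrist_force: [-1.1, 1.6, -0.6]
width: 0.0312
tcp [0.5078 0.0467 0.0394] tool dxyz units [-0.01  0.57  0.02] turn(tool y, =-yaw) units 0.05
```

View pics/side19.png

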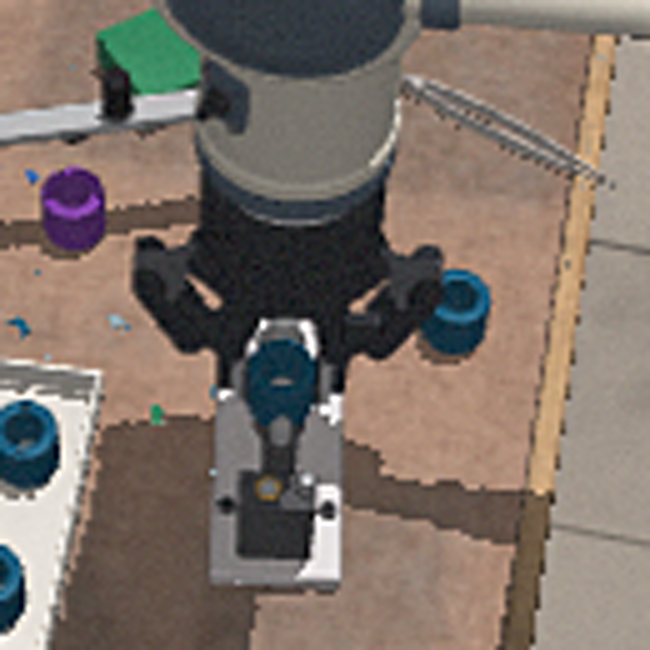

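```bash
python3 -m jog '[[0,0.15,0.03,0,0.6],[0,0.15,0,0,0.6],[0,0.1,0,0,0.6],[0,0.1,0,0,0.6],[0,0.05,0,0,0.6],[0,0.0,0,0,0.6],[0,0,0,0,0.6]]'
python3 -c "
from h import *
go((0.5073,0.0471,0.0223),np.radians(9.9))
a,b=both();save(a,'side20.png',(150,280,220,350),5)"
```

```text
time_s: 31.25
ee_pos: [0.508, 0.0474, 0.0236]
tcp_rot: [-0.704, 0.704, 0.062, -0.062]
wrist_force: [0.5, -0.1, 0.1]
width: 0.0312
tcp [0.508  0.0474 0.0236] tool dxyz units [-0.02  0.04 -0.01] turn(tool y, =-yaw) units 0.05
```

View pics/side20.png

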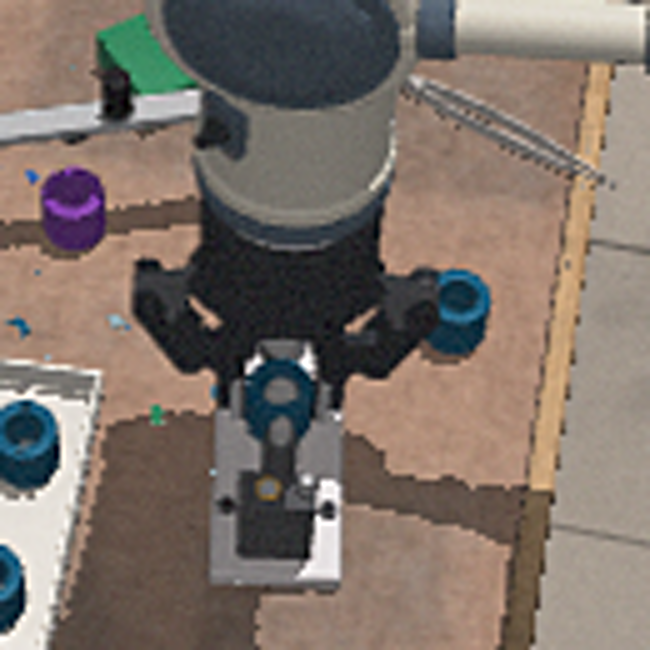

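```bash
python3 -m jog '[[0,0.06,0,0,0.6],[0,0.04,0,0,0.6],[0,0.02,0,0,0.6],[0,0,0,0,0.6]]'; python3 -m jog '[[0,0,0,0,0.2],[0,0,0,0,0],[0,0,0,0,-0.2],[0,0,0,0,-0.3],[0,-0.3,0,0,-0.3],[0,-0.6,0,0,-0.3],[0,-0.9,0,0,-0.3],[0,-0.9,0,0,-0.3],[0,0,0,0,-0.3]]'
python3 -c "
from h import *
go((0.4355,-0.027,0.1),np.radians(94))
a,b=both();save(a,'side21.png',(150,280,220,350),5)"
```

```text
time_s: 31.68
ee_pos: [0.5084, 0.0475, 0.0222]
tcp_rot: [-0.704, 0.704, 0.063, -0.062]
wrist_force: [-5.8, 0.1, 10.1]
width: 0.0311
time_s: 32.43
ee_pos: [0.5108, 0.0475, 0.1082]
tcp_rot: [-0.704, 0.705, 0.066, -0.059]
wrist_force: [1.0, -0.6, 1.8]
width: 0.0556
tcp [0.5108 0.0475 0.1082] tool dxyz units [-2.91  0.25 -2.  ] turn(tool y, =-yaw) units -20.97
```

View pics/side21.png

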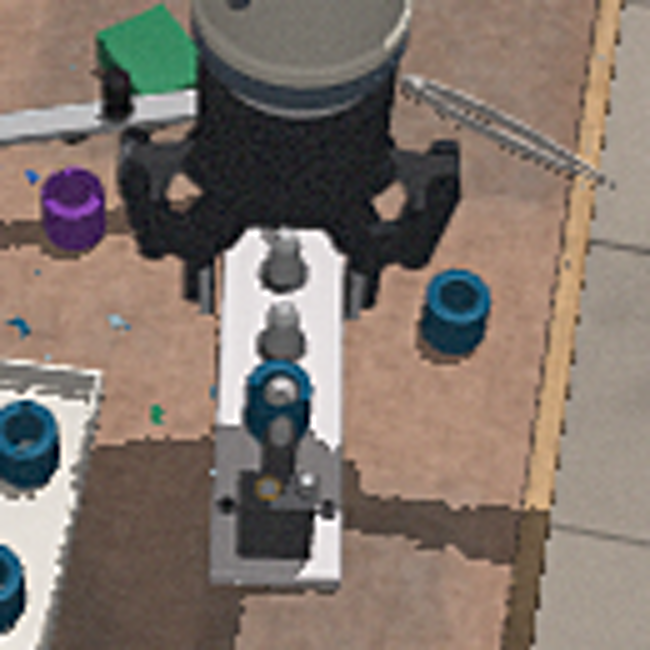

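```bash
python3 -m jog '[[-0.72,0,-0.5,0,-0.3],[-0.73,0,-0.5,0,-0.3],[-0.73,0,-0.5,0,-0.3],[-0.73,0,-0.5,0,-0.3],[0,0,0,-1,-0.3],[0,0,0,-1,-0.3],[0,0,0,-1,-0.3],[0,0,0,-1,-0.3],[0,0,0,-1,-0.3],[0,0,0,-1,-0.3]]' && python3 -m jog '[[0,0,0,-1,-0.3],[0,0,0,-1,-0.3],[0,0,0,-1,-0.3],[0,0,0,-1,-0.3],[0,0,0,-1,-0.3],[0,0,0,-1,-0.3],[0,0,0,-1,-0.3],[0,0,0,-1,-0.3],[0,0,0,-1,-0.3],[0,0,0,-1,-0.3]]'  && python3 -m jog '[[0,0,0,-1,-0.3],[0,0,0,-1,-0.3],[0,0,0,-1,-0.3],[0,0,0,-1,-0.3],[0,0,0,-1,-0.3],[0,0,0,0,-0.3]]'
python3 -c "
from h import *
go((0.435,-0.027,0.0103),np.radians(94))
a,b=both();save(a,'side22.png',(150,280,220,350),5)"
```

```text
time_s: 33.37
ee_pos: [0.4318, -0.0269, 0.0996]
tcp_rot: [0.676, -0.675, -0.208, 0.209]
wrist_force: [0.2, 0.3, 0.7]
width: 0.0556
time_s: 34.2
ee_pos: [0.4318, -0.0268, 0.0996]
tcp_rot: [0.564, -0.563, -0.426, 0.428]
wrist_force: [-0.7, -0.3, -0.1]
width: 0.0554
time_s: 34.7
ee_pos: [0.4318, -0.0268, 0.0997]
tcp_rot: [0.482, -0.48, -0.518, 0.519]
wrist_force: [-0.5, -0.3, 0.0]
width: 0.0555
tcp [ 0.4318 -0.0268  0.0997] tool dxyz units [-0.02  2.98 -0.11] turn(tool y, =-yaw) units 0.06
```

View pics/side22.png

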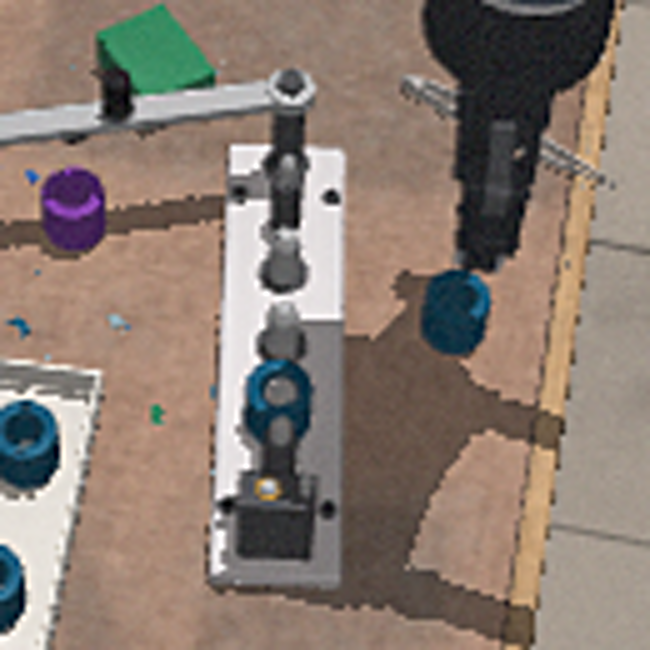

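```bash
python3 -m jog '[[-0.02,0.6,-0.1,0,-0.3],[0,0.6,0,0,-0.3],[0,0.5,0,0,-0.3],[0,0.5,0,0,-0.3],[0,0.4,0,0,-0.3],[0,0.2,0,0,-0.3],[0,0,0,0,-0.3],[0,0,0,0,-0.3]]'
python3 -c "
from h import *
go((0.435,-0.027,0.0103),np.radians(94))
a,b=both();save(a,'side23.png',(150,280,220,350),5)"
```

```text
time_s: 35.47
ee_pos: [0.4356, -0.0273, 0.0172]
tcp_rot: [0.482, -0.482, -0.517, 0.518]
wrist_force: [1.0, -0.2, 0.6]
width: 0.0552
tcp [ 0.4356 -0.0273  0.0172] tool dxyz units [0.01 0.23 0.02] turn(tool y, =-yaw) units 0.02
```

View pics/side23.png

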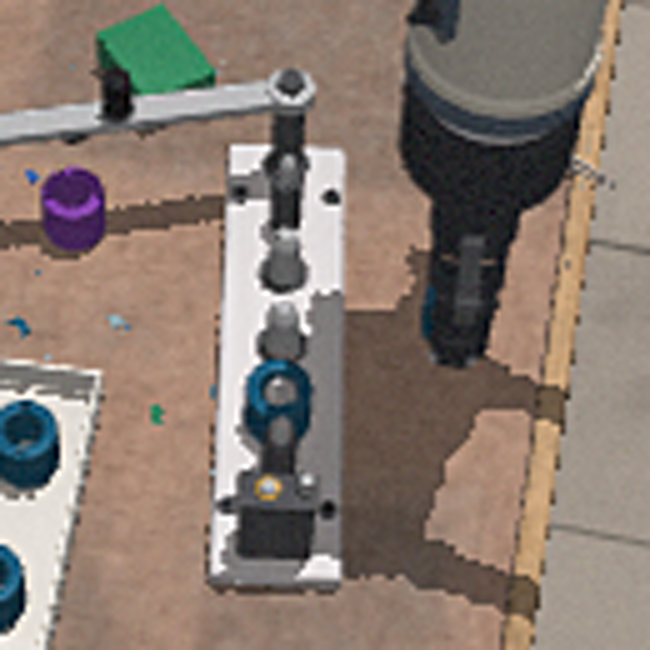

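```bash
python3 -m jog '[[0,0.2,-0.05,0,-0.3],[0,0.03,0,0,-0.3],[0,0,0,0,0],[0,0,0,0,0.2],[0,0,0,0,0.4],[0,0,0,0,0.6],[0,0,0,0,0.6],[0,0,0,0,0.6],[0,0,0,0,0.6]]' 30
python3 -m jog '[[0,-0.2,0,0,0.6],[0,-0.5,0,0,0.6],[0,-0.8,0,0,0.6],[0,-0.8,0,0,0.6],[0,-0.8,0,0,0.6],[0,0,0,0,0.6]]'
python3 -c "
from h import *
go((0.5145,0.0073,0.1),np.radians(94))"
```

```text
time_s: 36.32
ee_pos: [0.4373, -0.0272, 0.0104]
tcp_rot: [-0.482, 0.482, 0.518, -0.518]
wrist_force: [0.9, -0.7, 1.5]
width: 0.0316
time_s: 36.82
ee_pos: [0.4394, -0.0275, 0.109]
tcp_rot: [-0.479, 0.484, 0.519, -0.516]
wrist_force: [0.1, -0.6, 0.1]
width: 0.0315
tcp [ 0.4394 -0.0275  0.109 ] tool dxyz units [ 0.98  0.32 -2.58] turn(tool y, =-yaw) units 0.03
```

```bash
python3 -m jog '[[0.3,0,-0.86,0,0.6],[0.3,0,-0.86,0,0.6],[0.3,0,-0.86,0,0.6],[0,0,0,1,0.6],[0,0,0,1,0.6],[0,0,0,1,0.6],[0,0,0,1,0.6],[0,0,0,1,0.6],[0,0,0,1,0.6],[0,0,0,1,0.6]]' && python3 -m jog '[[0,0,0,1,0.6],[0,0,0,1,0.6],[0,0,0,1,0.6],[0,0,0,1,0.6],[0,0,0,1,0.6],[0,0,0,1,0.6],[0,0,0,1,0.6],[0,0,0,1,0.6],[0,0,0,1,0.6],[0,0,0,1,0.6]]'  && python3 -m jog '[[0,0,0,1,0.6],[0,0,0,1,0.6],[0,0,0,1,0.6],[0,0,0,1,0.6],[0,0,0,0,0.6]]'
python3 -c "
from h import *
go((0.5145,0.0053,0.06),np.radians(9.9))
a,b=both();save(a,'side24.png',(150,280,220,350),5)"
```

```text
time_s: 37.65
ee_pos: [0.5121, 0.0053, 0.1026]
tcp_rot: [0.594, -0.593, -0.384, 0.385]
wrist_force: [0.3, -0.9, -0.4]
width: 0.0318
time_s: 38.48
ee_pos: [0.512, 0.0053, 0.1026]
tcp_rot: [0.689, -0.689, -0.158, 0.159]
wrist_force: [0.6, 0.3, -0.4]
width: 0.0316
time_s: 38.9
ee_pos: [0.5121, 0.0053, 0.1027]
tcp_rot: [0.704, -0.704, -0.061, 0.062]
wrist_force: [0.0, -0.2, -0.4]
width: 0.0312
tcp [0.5121 0.0053 0.1027] tool dxyz units [ 0.08  1.42 -0.01] turn(tool y, =-yaw) units 0.02
```

View pics/side24.png

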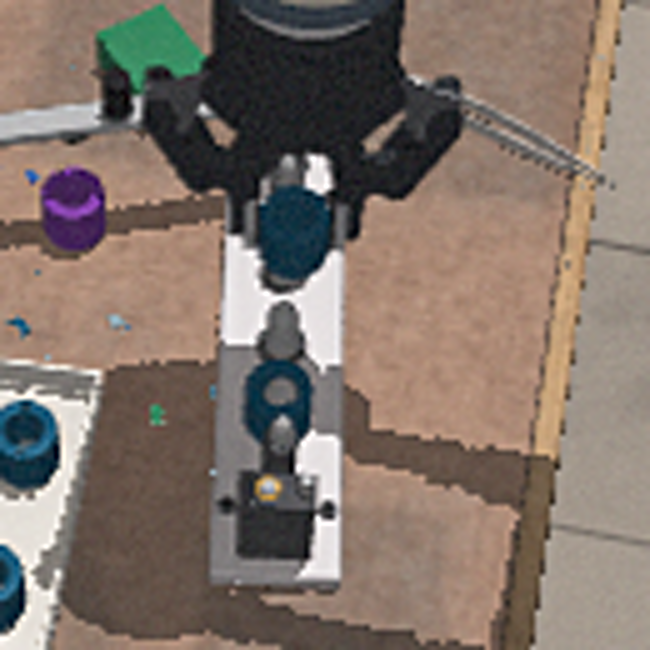

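Same descent as for the first blank, a step at a time.

```bash
python3 -m jog '[[0.05,0.3,0,0,0.6],[0,0.4,0,0,0.6],[0,0.4,0,0,0.6],[0,0.3,0,0,0.6],[0,0.1,0,0,0.6],[0,0.1,0,0,0.6],[0,0,0,0,0.6]]'
python3 -m jog '[[0,0.15,0,0,0.6],[0,0.15,0,0,0.6],[0,0.1,0,0,0.6],[0,0.1,0,0,0.6],[0,0,0,0,0.6]]'
python3 -c "
from h import *
go((0.5145,0.0053,0.0223),np.radians(9.9))
a,b=both();save(a,'side25.png',(150,280,220,350),5)"
```

```text
time_s: 39.58
ee_pos: [0.5135, 0.0056, 0.0543]
tcp_rot: [0.704, -0.704, -0.062, 0.063]
wrist_force: [0.4, -0.7, -1.2]
width: 0.0315
time_s: 40.0
ee_pos: [0.5135, 0.0055, 0.0394]
tcp_rot: [0.704, -0.704, -0.062, 0.063]
wrist_force: [0.8, -0.3, -0.6]
width: 0.0312
tcp [0.5135 0.0055 0.0394] tool dxyz units [ 0.03  0.57 -0.01] turn(tool y, =-yaw) units 0.05
```

View pics/side25.png

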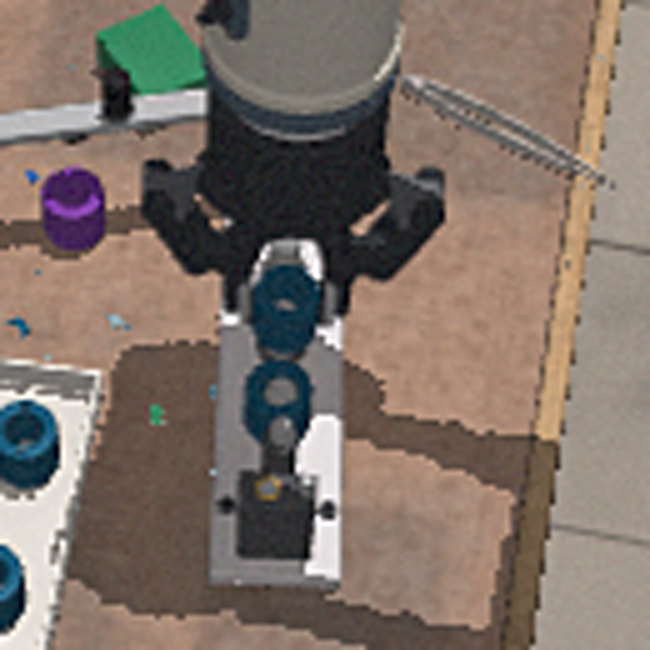

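```bash
python3 -m jog '[[0.02,0.15,0,0,0.6],[0,0.15,0,0,0.6],[0,0.1,0,0,0.6],[0,0.1,0,0,0.6],[0,0.06,0,0,0.6],[0,0.05,0,0,0.6],[0,0.04,0,0,0.6],[0,0.03,0,0,0.6],[0,0,0,0,0.6]]'
```

```text
time_s: 40.85
ee_pos: [0.5142, 0.0056, 0.0223]
tcp_rot: [-0.704, 0.704, 0.062, -0.062]
wrist_force: [-9.0, 0.1, 14.9]
width: 0.0314
```

```bash
python3 -m jog '[[0,0,0,0,0.2],[0,0,0,0,0],[0,0,0,0,-0.2],[0,0,0,0,-0.3],[0,-0.3,0,0,-0.3],[0,-0.6,0,0,-0.3],[0,-0.9,0,0,-0.3],[0,-0.9,0,0,-0.3],[0,-0.5,0,0,-0.5],[0,0,0,0,-0.5]]'; python3 -m jog '[[0,0,1,0,-0.5],[0,0,1,0,-0.5],[0,0,1,0,-0.5],[0,0,1,0,-0.5],[0,0,1,0,-0.5],[0,0,1,0,-0.5],[0,0,1,0,-0.5],[0,0,0,0,-0.5]]'
python3 -c "
from h import *
a,b=both();save(a,'side26.png',(150,350,180,350),3.5);save(b,'top26.png',(130,275,120,310),4.2)
print(pose()[0])"
```

```text
time_s: 41.68
ee_pos: [0.5166, 0.0055, 0.1212]
tcp_rot: [-0.704, 0.705, 0.065, -0.059]
wrist_force: [1.0, -0.2, -0.7]
width: 0.064
time_s: 42.35
ee_pos: [0.4759, 0.2166, 0.1147]
tcp_rot: [0.705, -0.703, -0.063, 0.065]
wrist_force: [-0.3, 0.7, -0.6]
width: 0.0637
[0.47690763 0.21301525 0.11485485]
```

View pics/side26.png

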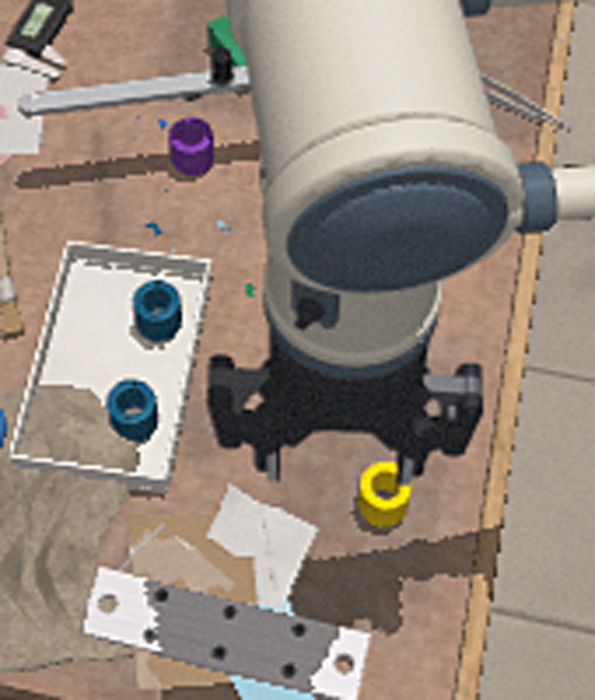

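View pics/top26.png

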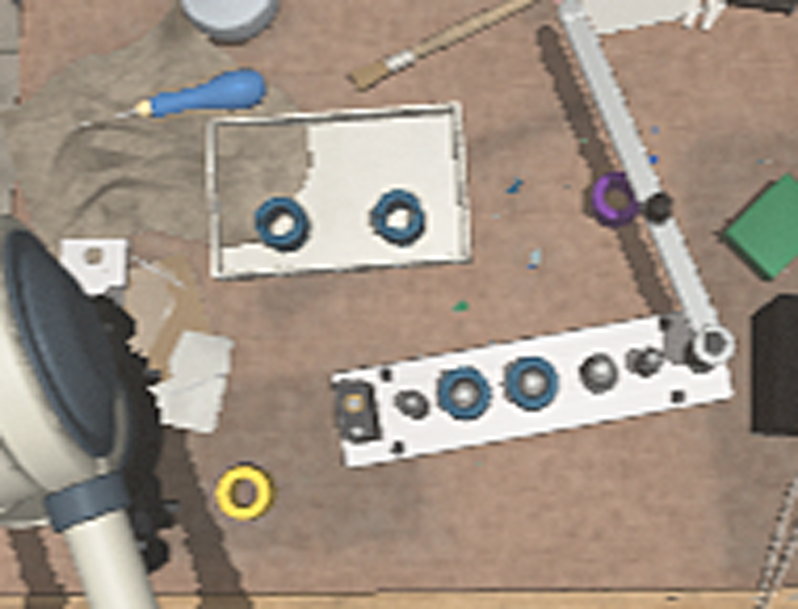

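The plate has shifted since the first look: its back hole in the side view went from (308,218) to (322,211). I'll step aside and measure it again.

```bash
python3 -m jog '[[0,-0.5,-1,0,-0.5],[0,-0.5,-1,0,-0.5],[0,-0.5,-1,0,-0.5],[0,-0.5,-1,0,-0.5],[0,0,-0.5,0,-0.5],[0,0,0,0,-0.5]]'
python3 -c "
from h import *
a,b=both();save(a,'side27.png',(290,365,190,300),6);save(b,'top27.png',(170,270,110,190),6)
print(pose()[0])"
```

```text
time_s: 42.95
ee_pos: [0.5021, 0.0752, 0.1767]
tcp_rot: [-0.704, 0.705, 0.061, -0.06]
wrist_force: [0.3, 0.7, -0.5]
width: 0.0641
[0.50112662 0.07823376 0.17525388]
```

View pics/side27.png

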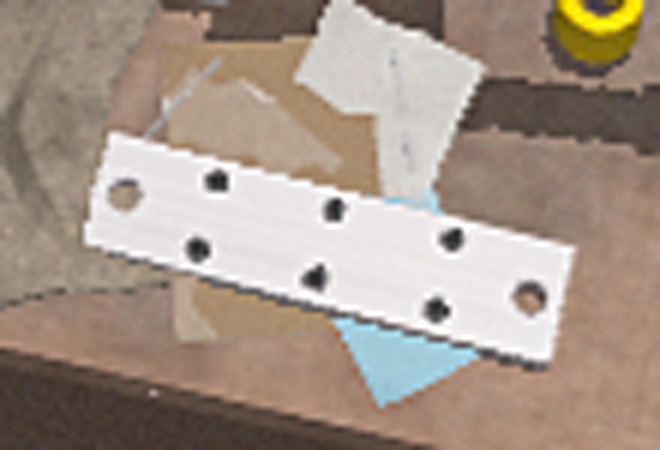

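View pics/top27.png

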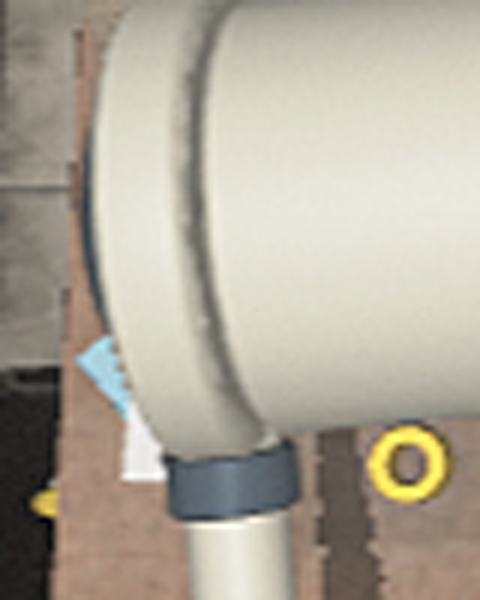

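```bash
python3 -m jog '[[0,0,-1,0,-0.5],[0,0,-1,0,-0.5],[0,0,-1,0,-0.5],[0,0,0,0,-0.5],[0,0,0,0,-0.5]]'
python3 -c "
from h import *
a,b=both();save(b,'top28.png',(170,270,110,190),6)
print(pose()[0])"
```

```text
time_s: 43.47
ee_pos: [0.5167, -0.0094, 0.1746]
tcp_rot: [0.705, -0.704, -0.061, 0.062]
wrist_force: [0.5, -0.2, 0.1]
width: 0.0644
[ 0.51671933 -0.00806381  0.17509041]
```

View pics/top28.png

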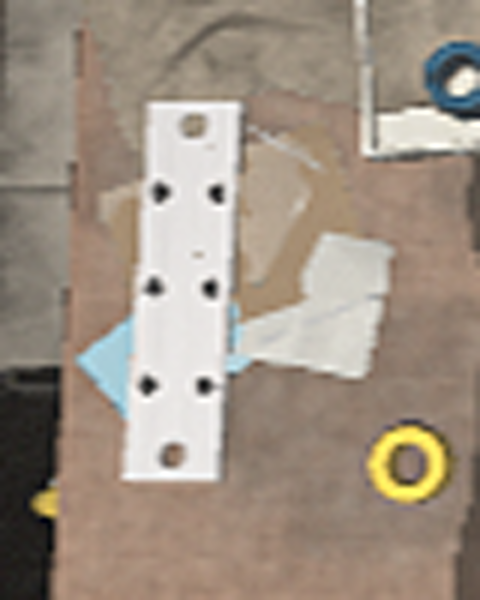

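```bash
python3 -c "
from h import *
a,b=both()
T=lambda x,y:((y+.5)/6-.5+170,(x+.5)/6-.5+110)
S=lambda x,y:((y+.5)/6-.5+290,(x+.5)/6-.5+190)
H=[((125,194),(194,125)),((530,297),(173,454))]
C=[((112,133),(242,103)),((573,247),(220,480)),((549,365),(124,479)),((86,242),(148,102))]
for n,L,z in (('holes',H,.01),('corners',C,.01)):
    Ps=[];Qs=[];R_=[]
    for s,t in L:
        Ps.append(at_z(a,S(*s),z));Qs.append(at_z(b,T(*t),z)); R_.append(tri(a,S(*s),b,T(*t))[0])
    for nm,X in (('side',Ps),('top',Qs),('tri',R_)):
        X=np.array(X); print(n,nm,'mean',X.mean(0).round(4), X.round(4).tolist() if n=='holes' else '')
        if n=='holes': d=X[0]-X[1];print(' len',np.linalg.norm(d).round(4),'ang',np.degrees(np.arctan2(d[1],d[0])).round(2))
"
```

```text
holes side mean [0.5256 0.2857 0.01  ] [[0.5975, 0.2835, 0.01], [0.4537, 0.2878, 0.01]]
 len 0.1439 ang -1.72
holes top mean [0.5274 0.2854 0.01  ] [[0.599, 0.2836, 0.01], [0.4557, 0.2873, 0.01]]
 len 0.1434 ang -1.5
holes tri mean [0.5265 0.2855 0.0095] [[0.5983, 0.2835, 0.01], [0.4547, 0.2876, 0.0091]]
 len 0.1436 ang -1.63
corners side mean [0.525  0.2856 0.01  ] 
corners top mean [0.527  0.2854 0.01  ] 
corners tri mean [0.5259 0.2855 0.0095]
```

```bash
python3 -m jog '[[0.2,0.1,0.96,0,-0.5],[0.2,0.1,0.96,0,-0.5],[0.2,0.1,0.96,0,-0.5],[0.2,0.1,0.96,0,-0.5],[0.2,0.1,0.96,0,-0.75],[0.2,0.1,0.96,0,-0.75],[0.2,0.1,0.96,0,-0.75],[0.2,0.1,0.96,0,-0.75],[0.2,0.1,0.96,0,-0.75],[0.2,0.1,0.96,0,-0.75]]' && python3 -m jog '[[0,0,0,-1,-0.75],[0,0,0,-1,-0.75],[0,0,0,-1,-0.75],[0,0,0,-1,-0.75],[0,0,0,-1,-0.75],[0,0,0,-1,-0.75],[0,0,0,-1,-0.75],[0,0,0,-1,-0.75],[0,0,0,-1,-0.75],[0,0,0,-1,-0.75]]' && python3 -m jog '[[0,0,0,-1,-0.75],[0,0,0,-1,-0.75],[0,0,0,-1,-0.75],[0,0,0,-1,-0.75],[0,0,0,-1,-0.75],[0,0,0,-1,-0.75],[0,0,0,-1,-0.75],[0,0,0,-1,-0.75],[0,0,0,-1,-0.75],[0,0,0,-0.6,-0.75]]'
python3 -c "
from h import *
go((0.526,0.2855,0.05),np.radians(88.4))"
```

```text
time_s: 44.5
ee_pos: [0.5246, 0.2877, 0.1456]
tcp_rot: [0.704, -0.704, -0.063, 0.063]
wrist_force: [1.7, -0.1, -0.1]
width: 0.0747
time_s: 45.33
ee_pos: [0.5247, 0.2862, 0.1457]
tcp_rot: [0.64, -0.64, -0.301, 0.301]
wrist_force: [0.4, -0.1, -0.7]
width: 0.0747
time_s: 46.17
ee_pos: [0.5247, 0.2862, 0.1457]
tcp_rot: [0.505, -0.505, -0.495, 0.495]
wrist_force: [0.4, -0.6, 0.0]
width: 0.0748
tcp [0.5247 0.2862 0.1457] tool dxyz units [-0.02  3.19 -0.04] turn(tool y, =-yaw) units 0.11
```

```bash
python3 -m jog '[[0,0.8,-0.04,0,-0.75],[0,0.8,0,0,-0.75],[0,0.7,0,0,-0.75],[0,0.6,0,0,-0.75],[0,0.5,0,0,-0.75],[0,0.3,0,0,-0.75],[0,0.3,0,0,-0.75],[0,0.2,0,0,-0.75],[0,0.1,0,0,-0.75],[0,0,0,0,-0.75]]'
python3 -c "
from h import *
go((0.526,0.2855,0.003),np.radians(88.4))
a,b=both();save(a,'side29.png',(270,384,180,320),5.5);save(b,'top29.png',(150,270,90,220),5)"
```

```text
time_s: 47.0
ee_pos: [0.5266, 0.2851, 0.0166]
tcp_rot: [0.506, -0.506, -0.493, 0.494]
wrist_force: [-0.0, 0.2, 0.4]
width: 0.0747
tcp [0.5266 0.2851 0.0166] tool dxyz units [0.01 0.45 0.02] turn(tool y, =-yaw) units 0.03
```

View pics/side29.png

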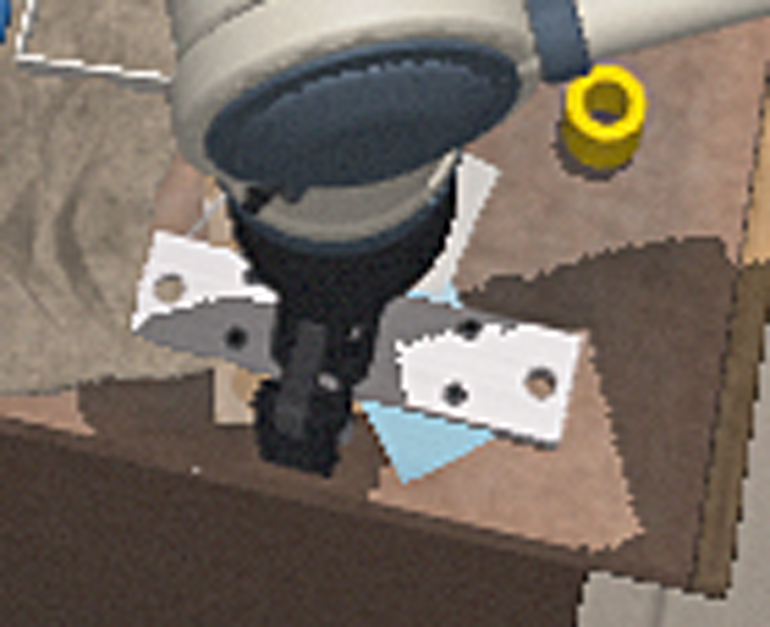

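View pics/top29.png

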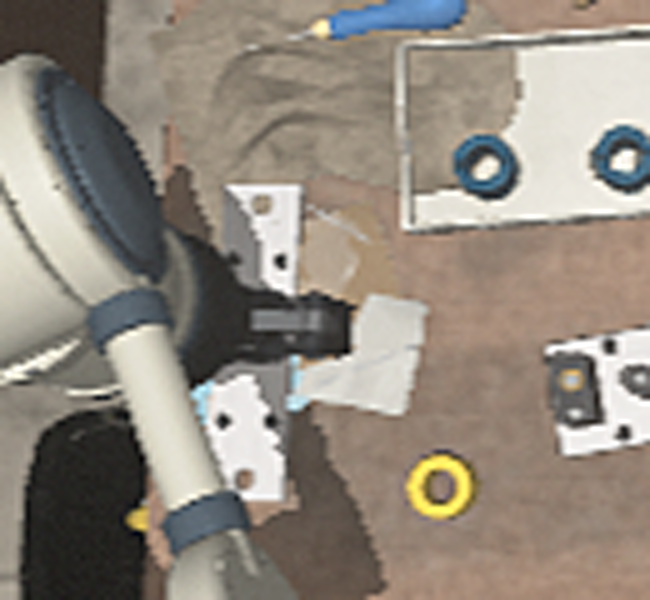

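```bash
python3 -m jog '[[0,0,0,0,-0.4],[0,0,0,0,-0.2],[0,0.1,0.02,0,-0.15],[0,0.1,0,0,-0.15],[0,0.1,0,0,-0.15],[0,0.1,0,0,-0.15],[0,0,0,0,-0.15],[0,0,0,0,-0.15]]'
python3 -c "
from h import *
go((0.526,0.2855,0.003),np.radians(88.4))"
```

```text
time_s: 47.77
ee_pos: [0.5259, 0.2848, 0.0042]
tcp_rot: [0.507, -0.506, -0.493, 0.494]
wrist_force: [0.1, -0.4, -0.0]
width: 0.0491
tcp [0.5259 0.2848 0.0042] tool dxyz units [ 0.02  0.04 -0.  ] turn(tool y, =-yaw) units 0.03
```

```bash
python3 -m jog '[[0,0.03,0,0,-0.15],[0,0,0,0,0],[0,0,0,0,0.2],[0,0,0,0,0.4],[0,0,0,0,0.4],[0,0,0,0,0.4],[0,0,0,0,0.4]]' 60
python3 -m jog '[[0,-0.1,0,0,0.4],[0,-0.2,0,0,0.4],[0,-0.3,0,0,0.4],[0,-0.4,0,0,0.4],[0,-0.5,0,0,0.4],[0,-0.6,0,0,0.4],[0,-0.6,0,0,0.4],[0,-0.6,0,0,0.4],[0,-0.4,0,0,0.4],[0,0,0,0,0.4]]'
python3 -c "
from h import *
go((0.526,0.2855,0.003),np.radians(88.4))
a,b=both();save(a,'side30.png',(240,384,160,320),5);save(b,'top30.png',(150,270,90,220),5)"
```

```text
time_s: 48.35
ee_pos: [0.5264, 0.2851, 0.0044]
tcp_rot: [-0.506, 0.507, 0.494, -0.493]
wrist_force: [-0.7, 1.4, 3.5]
width: 0.0377
time_s: 49.18
ee_pos: [0.5278, 0.2856, 0.1197]
tcp_rot: [-0.506, 0.507, 0.496, -0.491]
wrist_force: [-0.7, 0.9, -1.2]
width: 0.0376
tcp [0.5278 0.2856 0.1197] tool dxyz units [-0.02  3.89  0.08] turn(tool y, =-yaw) units 0.03
```

View pics/side30.png

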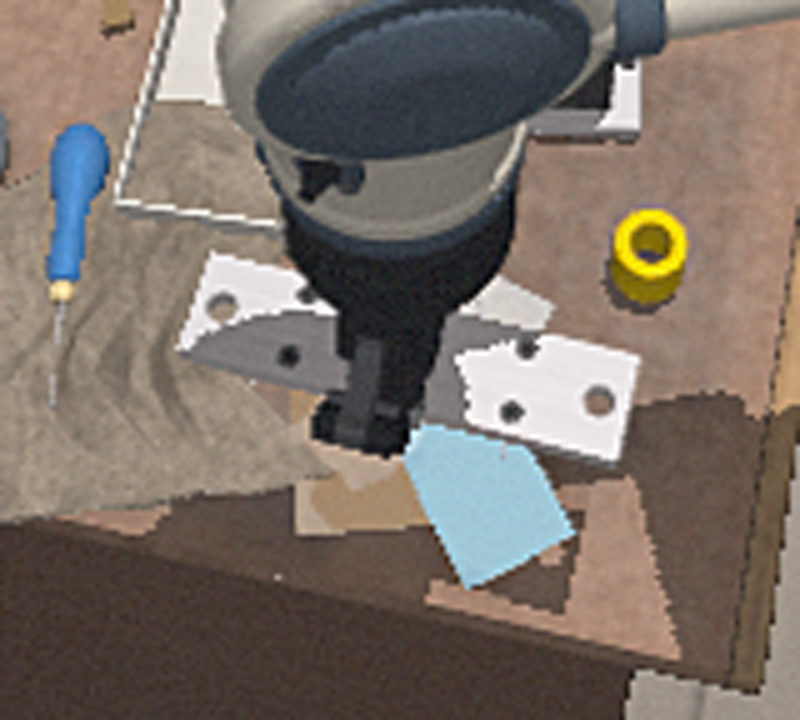

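View pics/top30.png

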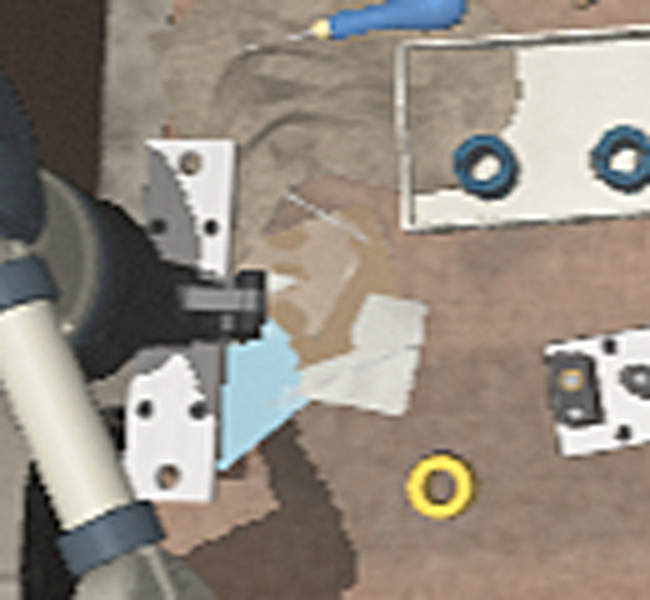

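```bash
python3 -c "
from h import *
a,b=both()
T=lambda x,y:((y+.5)/5-.5+150,(x+.5)/5-.5+90)
S=lambda x,y:((y+.5)/5-.5+240,(x+.5)/5-.5+160)
X=[tri(a,S(*s),b,T(*t)) for s,t in (((222,307),(191,162)),((600,401),(168,477)))]
print(X); A,B=X[0][0],X[1][0]
p,M=pose(); c=(A+B)/2; d=A-B
print('len',np.linalg.norm(d),'ang',np.degrees(np.arctan2(d[1],d[0])),'slope',np.degrees(np.arcsin(d[2]/.144)))
print('tcp',p,'center-tcp in tool',M.T@(c-p),'yaw',np.degrees(np.arctan2(M[1,0],M[0,0])))
"
```

```text
[(array([0.60017127, 0.28294403, 0.12370807]), np.float64(0.0011558617992482865)), (array([0.45541004, 0.28732813, 0.12321722]), np.float64(0.0011897246401390944))]
len 0.14482843135711437 ang -1.7346763516337318 slope 0.19530471366805793
tcp [0.52555768 0.28462616 0.11334439] center-tcp in tool [ 0.00055707 -0.01012344 -0.00219794] yaw 88.51116933878404
```

```bash
python3 -c "
from h import *
a,b=both();save(a,'side31.png',(160,270,240,310),6);save(b,'top31.png',(195,250,190,310),6.5)"
```

```text
(no output)
```

View pics/side31.png

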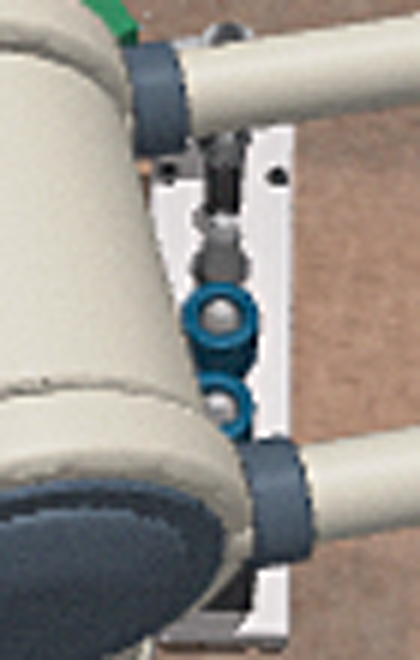

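View pics/top31.png

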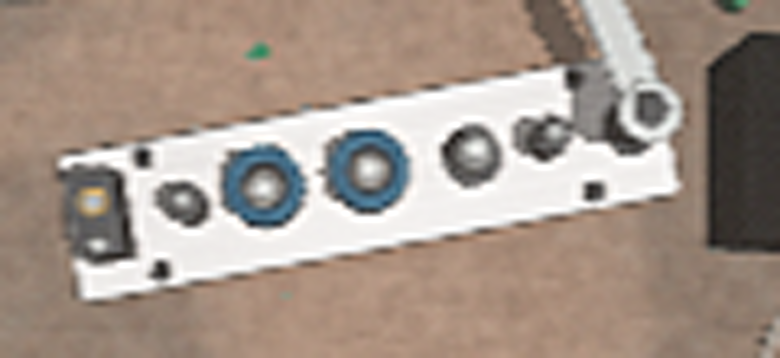

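```bash
python3 -c "
from h import *
b=arm.read_camera('top')
T=lambda x,y:((y+.5)/6.5-.5+195,(x+.5)/6.5-.5+190)
def w(x,y,z): return at_z(b,T(x,y),z)
def ang(p,q): d=q-p; return np.degrees(np.arctan2(-d[0],d[1]))
e=[(58,160),(570,66),(88,299),(682,190)]
E=[w(*q,.012) for q in e]; print('edge angs',ang(E[1],E[0]),ang(E[3],E[2]))
sc=[w(*q,.012) for q in ((143,157),(163,269),(594,190),(575,77))]
print('screws',ang(sc[3],sc[0]),ang(sc[2],sc[1]),'center',np.mean(sc,0))
A=[w(263,187,.044),w(368,171,.044),w(473,154,.044)]
print('arb',ang(A[2],A[0]),np.round(A,4).tolist())
h=w(648,109,.08); print('hinge',h)
"
```

```text
edge angs 9.955457416473461 9.831487472524499
screws 10.033731233077356 9.83326925416881 center [0.51522681 0.00790588 0.012     ]
arb 8.427868420386355 [[0.5079, 0.0492, 0.044], [0.5137, 0.0085, 0.044], [0.52, -0.0323, 0.044]]
hinge [ 0.53339605 -0.09615121  0.08      ]
```

```bash
python3 -m jog '[[0,0,0,1,0.4],[0,0,0,1,0.4],[0,0,0,1,0.4],[0,0,0,1,0.4],[0,0,0,1,0.4],[0,0,0,1,0.4],[0,0,0,1,0.4],[0,0,0,1,0.4],[0,0,0,1,0.4],[0,0,0,1,0.4]]' && python3 -m jog '[[0,0,0,1,0.4],[0,0,0,1,0.4],[0,0,0,1,0.4],[0,0,0,1,0.4],[0,0,0,1,0.4],[0,0,0,1,0.4],[0,0,0,1,0.4],[0,0,0,1,0.4],[0,0,0,1,0.4],[0,0,0,0.6,0.4]]' && python3 -m jog '[[-0.1,0,-0.4,0,0.4],[-0.2,0,-0.8,0,0.4],[-0.2,0,-0.9,0,0.4],[-0.2,0,-0.9,0,0.4],[-0.2,0,-0.9,0,0.4],[-0.2,0,-0.9,0,0.4],[-0.2,0,-0.9,0,0.4],[-0.2,0,-0.9,0,0.4],[-0.2,0,-0.8,0,0.4],[-0.2,0,-0.5,0,0.4]]' && python3 -m jog '[[-0.1,0,-0.5,0,0.4],[0,0,-0.4,0,0.4],[0,0,0,0,0.4],[0,0,0,0,0.4]]'
python3 -c "
from h import *
go((0.5143,0.0089,0.1),np.radians(10.1))
a,b=both();save(a,'side32.png',(130,280,210,360),5);save(b,'top32.png',(150,270,160,320),5)"
```

```text
time_s: 50.37
ee_pos: [0.5258, 0.2848, 0.1139]
tcp_rot: [-0.645, 0.645, 0.289, -0.29]
wrist_force: [0.0, 0.1, -3.1]
width: 0.0377
time_s: 51.2
ee_pos: [0.5259, 0.2848, 0.1139]
tcp_rot: [-0.704, 0.705, 0.061, -0.062]
wrist_force: [0.2, -0.9, -2.0]
width: 0.0374
time_s: 52.03
ee_pos: [0.511, 0.0385, 0.1144]
tcp_rot: [-0.704, 0.705, 0.062, -0.062]
wrist_force: [-0.6, 0.2, -1.7]
width: 0.0375
time_s: 52.37
ee_pos: [0.5133, 0.0139, 0.1146]
tcp_rot: [0.704, -0.704, -0.062, 0.062]
wrist_force: [-0.4, 0.1, -2.6]
width: 0.0375
tcp [0.5133 0.0139 0.1146] tool dxyz units [ 0.    0.49 -0.17] turn(tool y, =-yaw) units -0.01
```

View pics/side32.png

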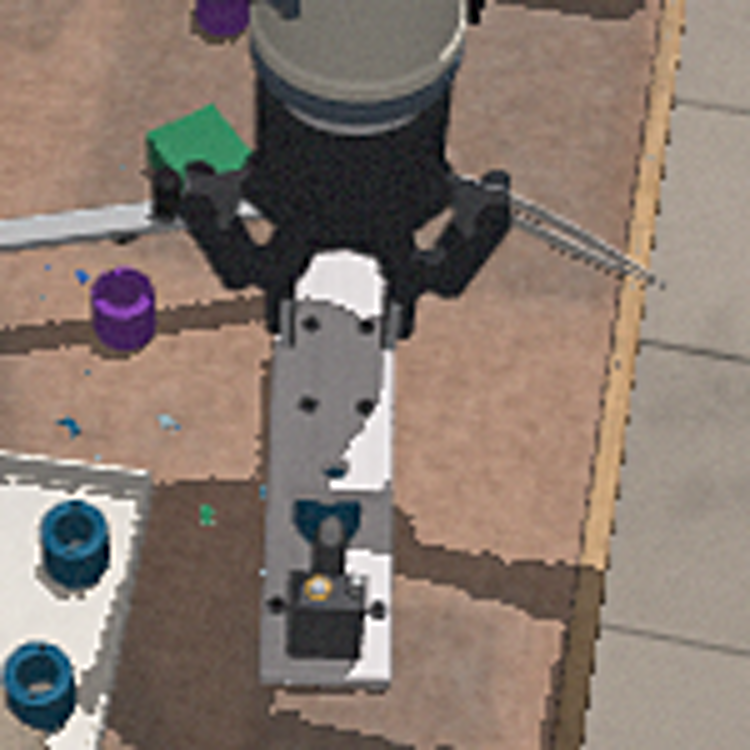

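View pics/top32.png

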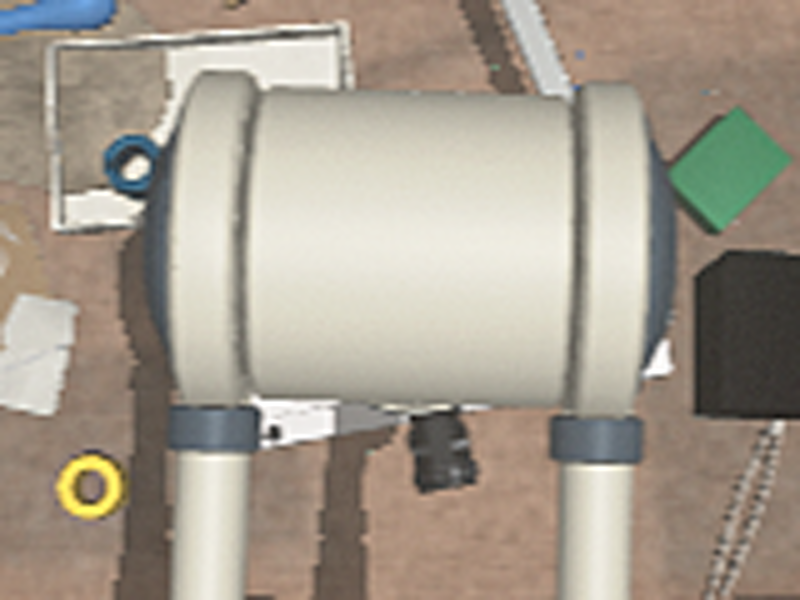

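```bash
python3 -c "
from h import *
a=arm.read_camera('side')
S=lambda x,y:((y+.5)/5-.5+130,(x+.5)/5-.5+210)
p,M=pose(); print(p)
u=np.array([-np.sin(np.radians(9.9)),np.cos(np.radians(9.9)),0])
C=np.array([.5145,.0077,0])
def fs(X): r=proj(a,X); return ((r[1]+.5-210)*5,(r[0]+.5-130)*5)
print('pin1 tip pred',fs(C+.072*u+[0,0,.066]),'pin1 tip seen at z.066',at_z(a,S(330,522),.066))
for zt in (.0056,.0101):
  for off in (-.0022,0):
    X=np.r_[p]+off*M[:,2]+.072*M[:,2]+[0,0,zt]; print(zt,off,fs(X))
"
```

```text
[0.5134111  0.01514482 0.11474502]
pin1 tip pred (np.float64(328.7112398732549), np.float64(519.0883002282567)) pin1 tip seen at z.066 [0.50101518 0.08015738 0.066     ]
0.0056 -0.0022 (np.float64(332.7369550742887), np.float64(465.4172110686925))
0.0056 0 (np.float64(332.65637043417), np.float64(469.8977552374524))
0.0101 -0.0022 (np.float64(333.0846306204711), np.float64(459.8282579490282))
0.0101 0 (np.float64(333.0042055200738), np.float64(464.31897529412436))
```

```bash
python3 -m jog '[[0,0.1,-0.1,0,0.4],[0,0.3,-0.1,0,0.4],[0,0.3,-0.05,0,0.4],[0,0.3,0,0,0.4],[0,0.2,0,0,0.4],[0,0.1,0,0,0.4],[0,0,0,0,0.4],[0,0,0,0,0.4]]'
python3 -c "
from h import *
go((0.5145,0.0077,0.0544),np.radians(9.9))
a,b=both();save(a,'side33.png',(150,280,220,350),6)
u=np.array([-np.sin(np.radians(9.9)),np.cos(np.radians(9.9)),0]);p,M=pose()
C=np.array([.5145,.0077,0])
def fs(X): r=proj(a,X); return ((r[1]+.5-220)*6,(r[0]+.5-150)*6)
print('pin1',fs(C+.072*u+[0,0,.066]),'hole',fs(p+.072*M[:,2]+[0,0,.0056]))
"
```

```text
time_s: 53.18
ee_pos: [0.5147, 0.0072, 0.0757]
tcp_rot: [0.704, -0.704, -0.062, 0.062]
wrist_force: [0.1, -0.5, -1.9]
width: 0.0376
tcp [0.5147 0.0072 0.0757] tool dxyz units [-0.    0.71  0.02] turn(tool y, =-yaw) units 0.05
pin1 (np.float64(334.4534878479059), np.float64(502.905960273908)) hole (np.float64(335.27452368067475), np.float64(479.2180037521366))
```

View pics/side33.png

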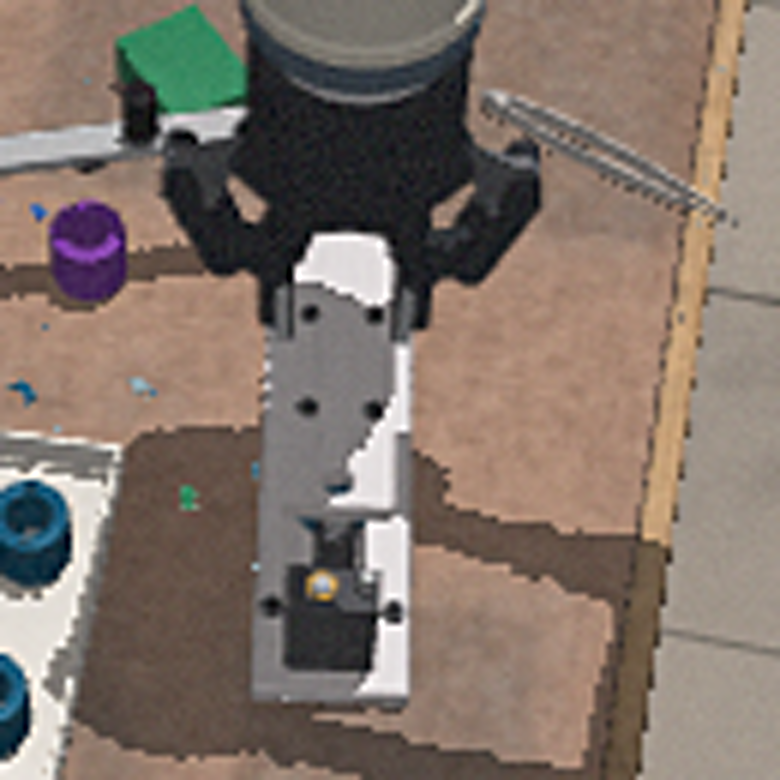

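```bash
python3 -m jog '[[0,0.1,0,0,0.4],[0,0.1,0,0,0.4],[0,0.1,0,0,0.4],[0,0,0,0,0.4]]'; python3 -m jog '[[0,0.07,0,0,0.4],[0,0.07,0,0,0.4],[0,0,0,0,0.4]]'
python3 -c "
from h import *
go((0.5145,0.0077,0.0544),np.radians(9.9))
print(arm.state()['torque'].round(2))
a,b=both();save(a,'side34.png',(150,280,220,350),6)"
```

```text
time_s: 53.62
ee_pos: [0.5143, 0.0071, 0.0659]
tcp_rot: [0.704, -0.704, -0.062, 0.063]
wrist_force: [0.7, 0.7, -1.5]
width: 0.0375
time_s: 53.87
ee_pos: [0.5145, 0.0073, 0.0622]
tcp_rot: [0.705, -0.704, -0.062, 0.063]
wrist_force: [-0.5, 2.1, -1.9]
width: 0.0374
tcp [0.5145 0.0073 0.0622] tool dxyz units [0.   0.26 0.01] turn(tool y, =-yaw) units 0.05
[0.19 0.07 0.  ]
```

View pics/side34.png

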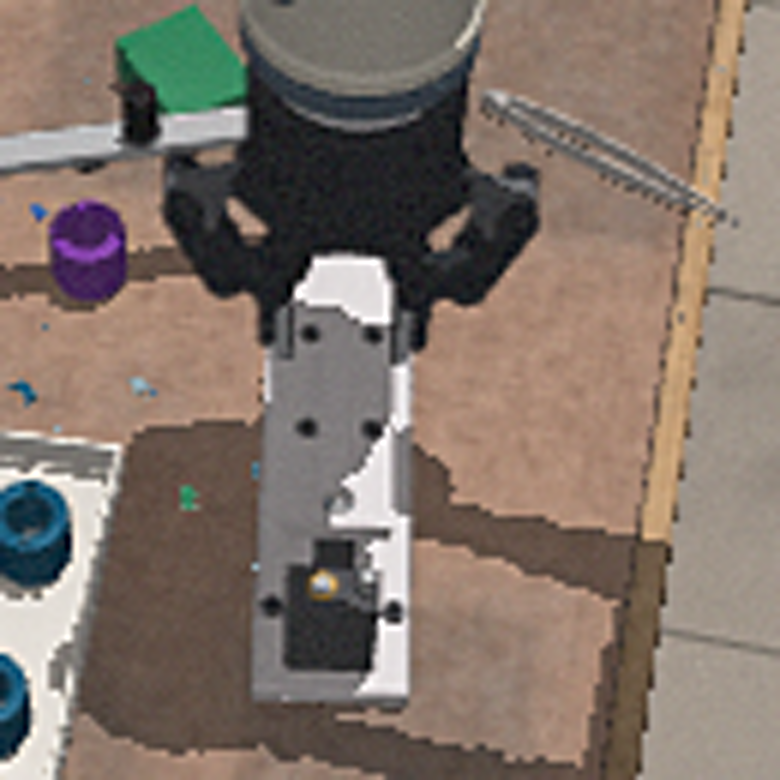

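```bash
python3 -m jog '[[0,0.05,0.03,0,0.4],[0,0.05,0,0,0.4],[0,0.05,0,0,0.4],[0,0,0,0,0.4]]'; python3 -m jog '[[0,0.05,0,0,0.4],[0,0.05,0,0,0.4],[0,0,0,0,0.4],[0,0,0,0,0.4]]'
```

```text
time_s: 54.3
ee_pos: [0.5145, 0.0079, 0.0577]
tcp_rot: [-0.704, 0.704, 0.062, -0.062]
wrist_force: [0.1, 0.9, -3.3]
width: 0.0376
time_s: 54.63
ee_pos: [0.5146, 0.0079, 0.055]
tcp_rot: [-0.704, 0.704, 0.062, -0.062]
wrist_force: [0.0, 0.4, -2.9]
width: 0.0377
```

```bash
python3 -m jog '[[0,0.04,0,0,0.4],[0,0.03,0,0,0.4],[0,0,0,0,0.4],[0,0,0,0,0.4]]'
python3 -c "
from h import *
a,b=both();save(a,'side35.png',(150,280,220,350),6)"
```

```text
time_s: 54.97
ee_pos: [0.5148, 0.0079, 0.0544]
tcp_rot: [-0.704, 0.704, 0.063, -0.062]
wrist_force: [-4.3, 0.0, 5.9]
width: 0.0374
```

View pics/side35.png

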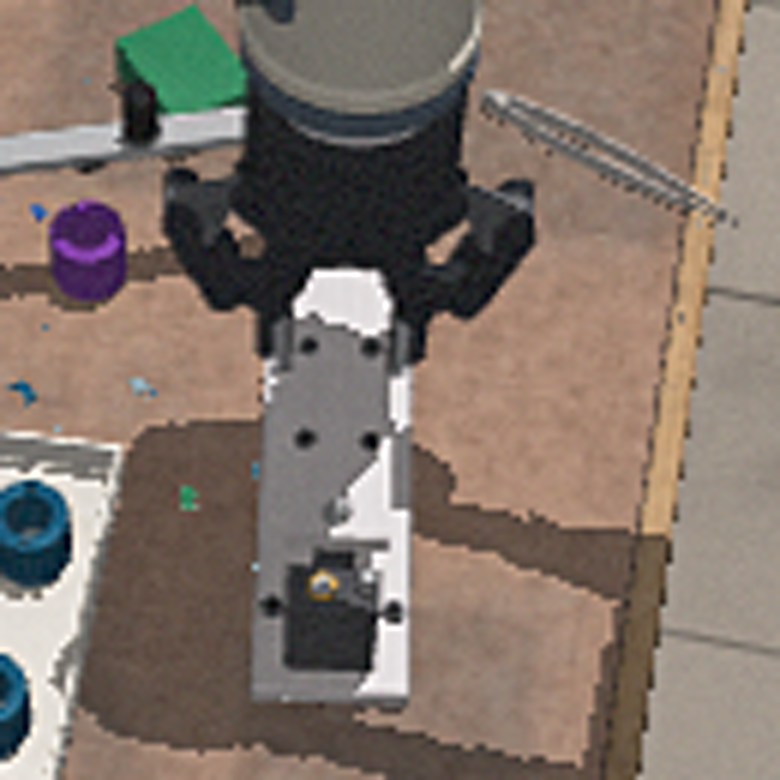

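```bash
python3 -m jog '[[0,0,0,0,0.1],[0,0,0,0,0],[0,0,0,0,-0.1],[0,0,0,0,-0.3],[0,0,0,0,-0.3],[0,-0.3,0,0,-0.3],[0,-0.6,0,0,-0.3],[0,-0.9,0,0,-0.3],[0,-0.9,0,0,-0.3],[0,0,0,0,-0.3]]' 25; python3 -m jog '[[0,0,1,0,0.2],[0,0,1,0,0.2],[0,0,1,0,0.2],[0,0,1,0,0.2],[0,0,1,0,0.2],[0,0,1,0,0.2],[0,0,0,0,0.2]]'
python3 -c "
from h import *
a,b=both();save(a,'side36.png',(150,280,220,350),6);save(b,'top36.png',(165,275,160,320),5);print(pose()[0])"
```

```text
time_s: 55.9
ee_pos: [0.5172, 0.0079, 0.1414]
tcp_rot: [-0.704, 0.705, 0.066, -0.059]
wrist_force: [0.8, -0.2, 1.8]
width: 0.0557
time_s: 56.48
ee_pos: [0.4819, 0.1896, 0.1344]
tcp_rot: [0.705, -0.703, -0.064, 0.064]
wrist_force: [0.6, -0.8, 0.6]
width: 0.0341
[0.48279943 0.18597539 0.13428576]
```

View pics/side36.png

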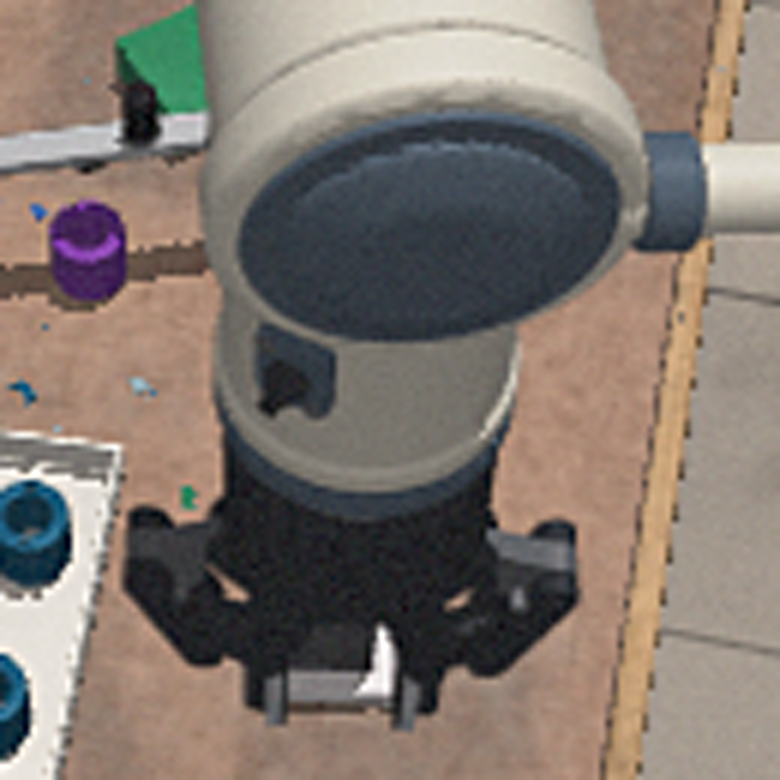

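View pics/top36.png

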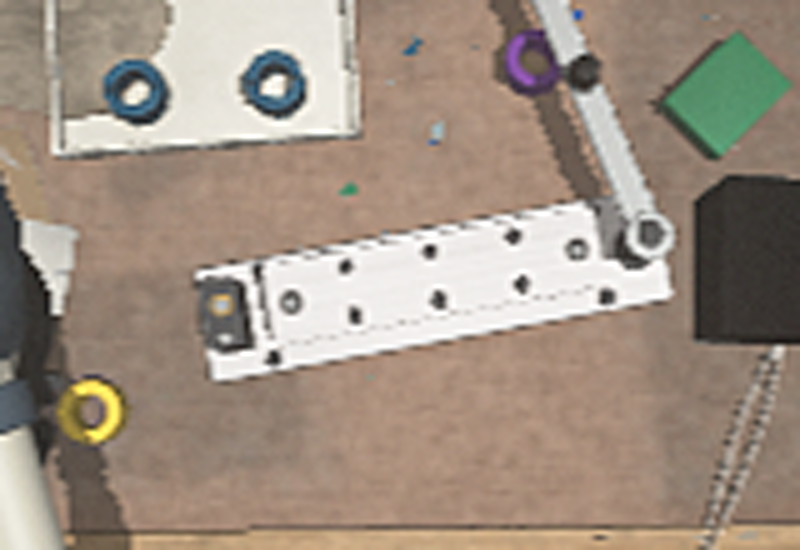

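```bash
python3 -c "
from h import *
a,b=both()
T=lambda x,y:((y+.5)/5-.5+165,(x+.5)/5-.5+160)
S=lambda x,y:((y+.5)/6-.5+150,(x+.5)/6-.5+220)
X=tri(a,S(138,90),b,T(586,66)); print(X, at_z(b,T(586,66),.102))
H=np.array([.5145,.0077])-.107*np.array([-np.sin(np.radians(9.9)),np.cos(np.radians(9.9))]);print('H',H)
d=X[0][:2]-H;print(np.linalg.norm(d),np.degrees(np.arctan2(d[1],d[0])))
go(np.r_[H+.085*d/np.linalg.norm(d),.15],np.radians(-44));print(H+.085*d/np.linalg.norm(d))
"
```

```text
(array([ 0.61086005, -0.06541373,  0.10473004]), np.float64(0.0015799871031805387)) [ 0.61219857 -0.06565168  0.102     ]
H [ 0.53289641 -0.0977067 ]
0.08438698984196029 22.49960359178157
tcp [0.4832 0.1846 0.1342] tool dxyz units [ 2.75 -0.52 -8.95] turn(tool y, =-yaw) units 13.52
[ 0.6114264  -0.06517915]
```

```bash
python3 -m jog '[[0.27,-0.1,-0.9,0,0.2],[0.27,-0.1,-0.9,0,0.2],[0.28,-0.1,-0.9,0,0.2],[0.28,-0.1,-0.9,0,0.2],[0.28,0,-0.9,0,0.2],[0.28,0,-0.9,0,0.2],[0.28,0,-0.9,0,0.2],[0.28,0,-0.9,0,0.2],[0.28,0,-0.9,0,0.2],[0.28,0,-0.85,0,0.2]]' && python3 -m jog '[[0,0,0,1,0.2],[0,0,0,1,0.2],[0,0,0,1,0.2],[0,0,0,1,0.2],[0,0,0,1,0.2],[0,0,0,1,0.2],[0,0,0,1,0.2],[0,0,0,1,0.2],[0,0,0,1,0.2],[0,0,0,1,0.2]]' && python3 -m jog '[[0,0,0,1,0.2],[0,0,0,1,0.2],[0,0,0,1,0.2],[0,0,0,0.5,0.2],[0,0,0,0,0.2]]'
python3 -c "
from h import *
go((0.6114,-.0652,.085),np.radians(-44))"
```

```text
time_s: 57.52
ee_pos: [0.6124, -0.0679, 0.1461]
tcp_rot: [-0.704, 0.705, 0.061, -0.061]
wrist_force: [0.5, 0.4, 0.8]
width: 0.0338
time_s: 58.35
ee_pos: [0.6119, -0.0663, 0.1461]
tcp_rot: [-0.683, 0.683, -0.184, 0.184]
wrist_force: [0.5, -0.1, -0.5]
width: 0.0342
time_s: 58.77
ee_pos: [0.612, -0.0662, 0.1461]
tcp_rot: [-0.655, 0.656, -0.265, 0.265]
wrist_force: [-0.0, 0.2, 0.9]
width: 0.0345
tcp [ 0.612  -0.0662  0.1461] tool dxyz units [-0.04  2.04  0.01] turn(tool y, =-yaw) units -0.02
```

```bash
python3 -m jog '[[-0.04,0.5,0,0,0.2],[0,0.5,0,0,0.2],[0,0.4,0,0,0.2],[0,0.3,0,0,0.2],[0,0.2,0,0,0.2],[0,0.1,0,0,0.2],[0,0,0,0,0.2]]'
python3 -c "
from h import *
go((0.6114,-.0652,.085),np.radians(-44))
a,b=both();save(a,'side37.png',(120,250,200,340),5.5)"
```

```text
time_s: 59.35
ee_pos: [0.6111, -0.0638, 0.0854]
tcp_rot: [-0.656, 0.656, -0.265, 0.264]
wrist_force: [0.3, -0.2, -0.7]
width: 0.034
tcp [ 0.6111 -0.0638  0.0854] tool dxyz units [ 0.04  0.01 -0.03] turn(tool y, =-yaw) units 0.03
```

View pics/side37.png

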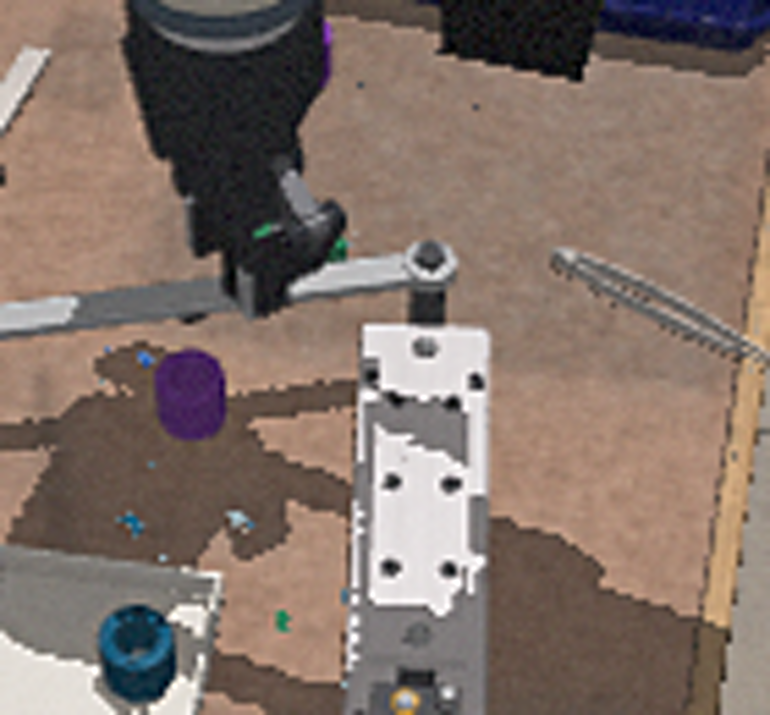

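```bash
python3 -m jog '[[-0.28,0,0.05,0,0.2],[-0.28,0,0.08,0,0.2],[-0.28,0,0.06,0,0.2],[-0.28,0,0.04,0,0.2],[-0.28,0,0.01,0,0.2],[-0.28,0,-0.02,0,0.2],[-0.28,0,-0.04,0,0.2],[-0.28,0,-0.06,0,0.2],[-0.28,0,-0.07,0,0.2],[0,0,0,0,0.2]]'
python3 -c "
from h import *
a,b=both();save(a,'side38.png',(120,250,200,340),5.5)
p,M=pose();H=np.array([.5329,-.0977]);d=p[:2]-H;print(p,np.linalg.norm(d),np.degrees(np.arctan2(d[1],d[0])))"
```

```text
time_s: 60.28
ee_pos: [0.5564, -0.0093, 0.086]
tcp_rot: [-0.656, 0.656, -0.264, 0.264]
wrist_force: [0.3, -0.0, 0.4]
width: 0.0342
[ 0.55746023 -0.01006653  0.08602933] 0.09101005363288847 74.3438943642493
```

View pics/side38.png

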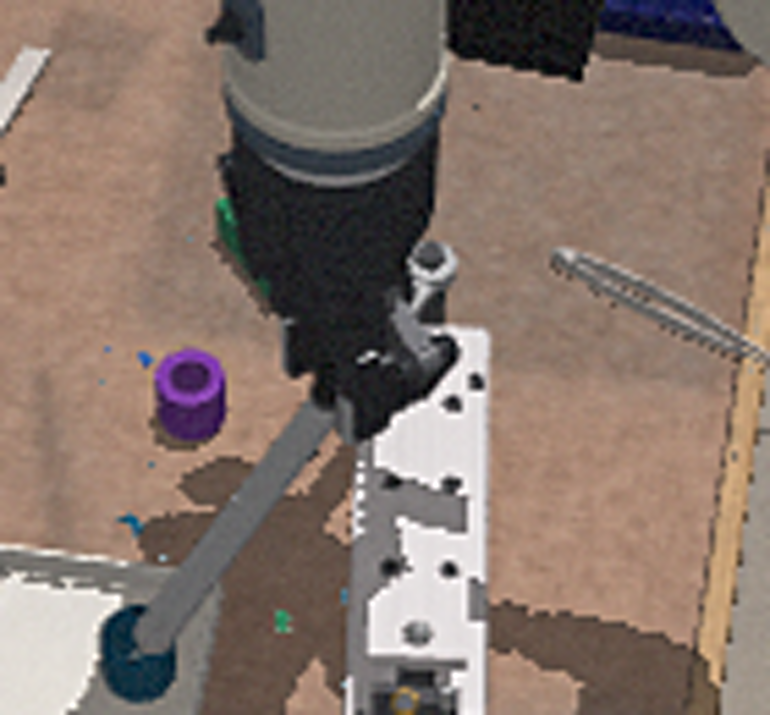

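```bash
python3 -m jog '[[0.3,0,0,-1,0.2],[0,0,0,-1,0.2],[0,0,0,-1,0.2],[0,0,0,-1,0.2],[0,0,0,-1,0.2],[0,0,0,-1,0.2],[0,0,0,-1,0.2],[0,0,0,-1,0.2],[0,0,0,-1,0.2],[0,0,0,-1,0.2]]' && python3 -m jog '[[0,0,0,-1,0.2],[0,0,0,-1,0.2],[0,0,0,-1,0.2],[0,0,0,-0.5,0.2],[0,0,0,0,0.2]]'
python3 -c "
from h import *
a,b=both();save(a,'side39.png',(120,250,200,340),5.5)
p,M=pose();H=np.array([.5329,-.0977]);d=p[:2]-H;print(p,np.linalg.norm(d),np.degrees(np.arctan2(d[1],d[0])))
go((.5183,-.014,.085),np.radians(9.9))"
```

```text
time_s: 61.22
ee_pos: [0.5645, -0.0168, 0.0858]
tcp_rot: [-0.707, 0.707, -0.023, 0.023]
wrist_force: [0.3, -0.3, -1.6]
width: 0.0343
time_s: 61.63
ee_pos: [0.5645, -0.0168, 0.0858]
tcp_rot: [-0.704, 0.704, 0.062, -0.063]
wrist_force: [0.7, -0.3, 0.5]
width: 0.0341
[ 0.56447333 -0.01667632  0.08588966] 0.08695810225410111 68.7101197834442
tcp [ 0.5645 -0.0167  0.0859] tool dxyz units [-1.5   0.03  0.36] turn(tool y, =-yaw) units 0.03
```

View pics/side39.png

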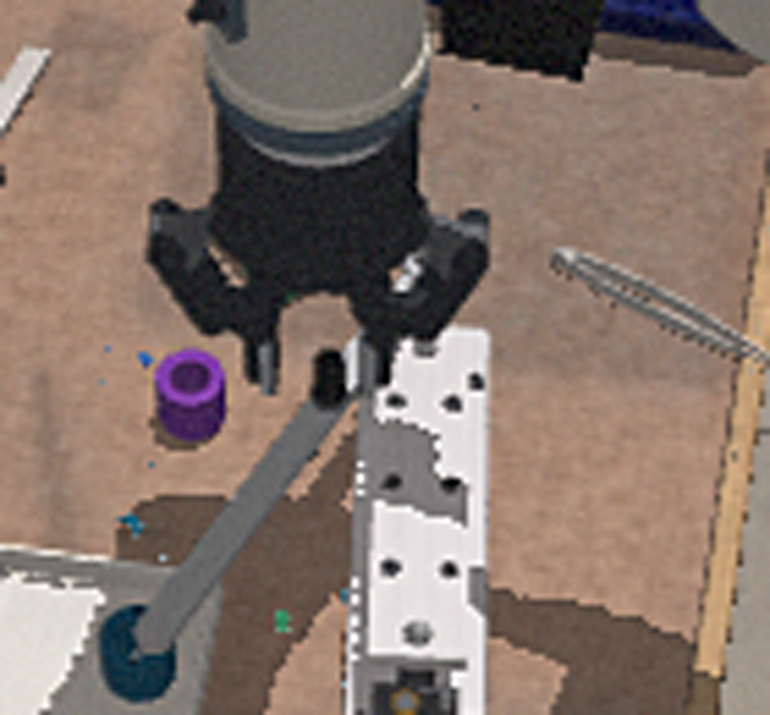

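```bash
python3 -m jog '[[-0.25,0,0.1,0,0.2],[-0.25,0,0.08,0,0.2],[-0.25,0,0.07,0,0.2],[-0.25,0,0.05,0,0.2],[-0.25,0,0.04,0,0.2],[-0.2,0,0.02,0,0.2],[-0.1,0,0,0,0.2],[0,0,0,0,0.2]]'
python3 -c "
from h import *
a,b=both();save(a,'side40.png',(120,250,200,340),5.5)
go((.5183,-.014,.085),np.radians(9.9))"
```

```text
time_s: 62.4
ee_pos: [0.516, -0.0143, 0.0862]
tcp_rot: [-0.704, 0.705, 0.062, -0.062]
wrist_force: [0.4, -0.2, 0.6]
width: 0.0344
tcp [ 0.5166 -0.0142  0.0861] tool dxyz units [ 0.06  0.04 -0.  ] turn(tool y, =-yaw) units 0.05
```

View pics/side40.png

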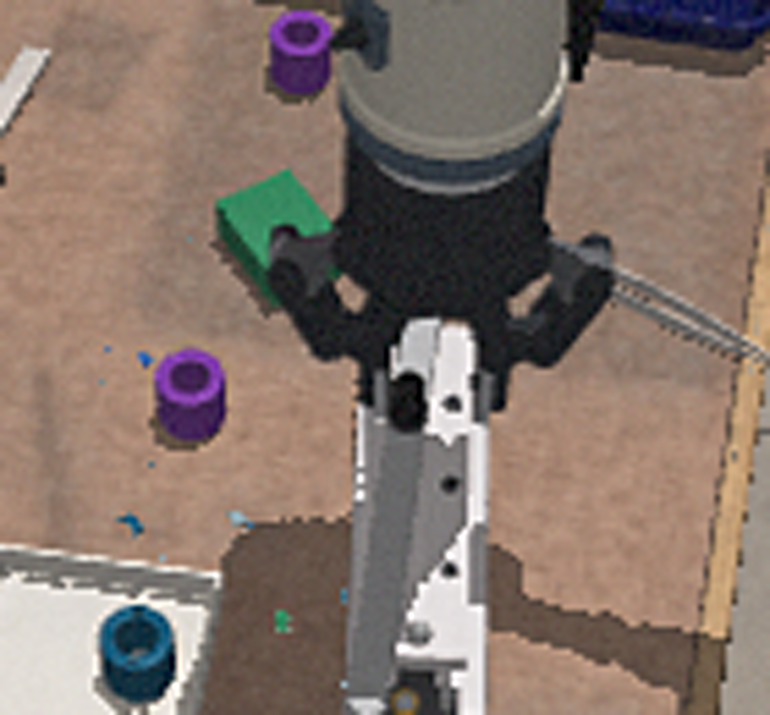

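Now I push slowly over the spring ball and watch the force.

```bash
python3 -m jog '[[-0.1,0,0,0,0.2],[-0.1,0,0,0,0.2],[-0.05,0,0,0,0.2],[0,0,0,0,0.2]]'; python3 -m jog '[[-0.05,0,0,0,0.2],[-0.05,0,0,0,0.2],[0,0,0,0,0.2]]'
python3 -c "
from h import *
a,b=both();save(a,'side41.png',(120,250,200,340),5.5)
go((.5183,-.014,.085),np.radians(9.9))"
```

```text
time_s: 62.83
ee_pos: [0.5107, -0.015, 0.0861]
tcp_rot: [0.704, -0.704, -0.064, 0.061]
wrist_force: [6.6, 1.5, -2.9]
width: 0.0341
time_s: 63.08
ee_pos: [0.5075, -0.0154, 0.0861]
tcp_rot: [0.705, -0.704, -0.064, 0.061]
wrist_force: [6.3, 1.5, -1.8]
width: 0.0343
tcp [ 0.5075 -0.0154  0.0861] tool dxyz units [ 0.36  0.04 -0.02] turn(tool y, =-yaw) units 0.06
```

View pics/side41.png

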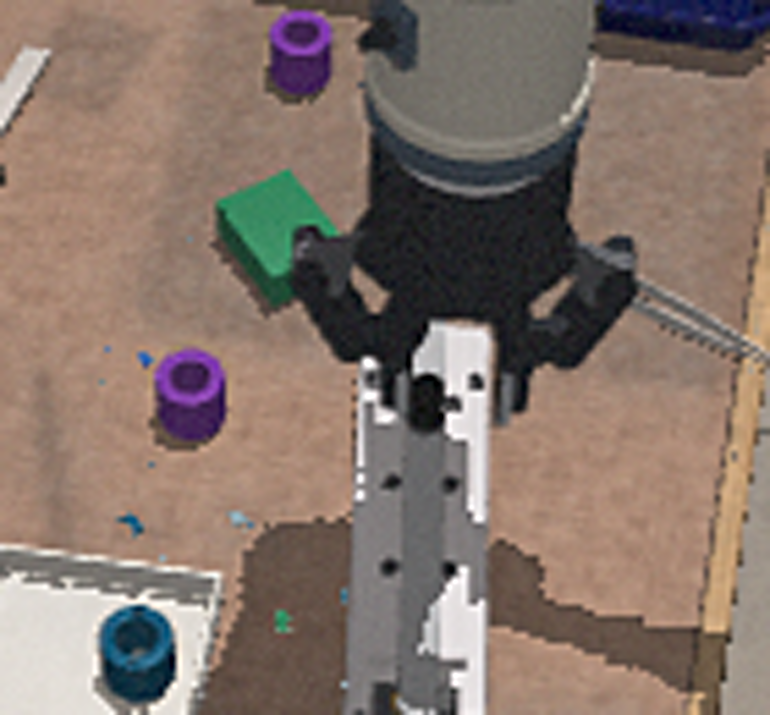

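```bash
python3 -m jog '[[-0.05,0,0,0,0.2],[0,0,0,0,0.2],[0,0,0,0,0.2]]'; python3 -m jog '[[-0.05,0,0,0,0.2],[0,0,0,0,0.2],[0,0,0,0,0.2]]'; python3 -m jog '[[-0.04,0,0,0,0.2],[0,0,0,0,0.2],[0,0,0,0,0.2]]'
```

```text
time_s: 63.43
ee_pos: [0.5072, -0.0154, 0.0861]
tcp_rot: [0.705, -0.704, -0.065, 0.06]
wrist_force: [11.9, 2.6, -4.4]
width: 0.0346
time_s: 63.68
ee_pos: [0.5071, -0.0154, 0.0862]
tcp_rot: [0.705, -0.704, -0.066, 0.059]
wrist_force: [18.4, 4.3, -8.2]
width: 0.0342
time_s: 63.93
ee_pos: [0.5069, -0.0154, 0.0862]
tcp_rot: [0.705, -0.704, -0.067, 0.058]
wrist_force: [23.6, 5.4, -10.9]
width: 0.0342
```

```bash
python3 -m jog '[[0.15,0,0,0,0.2],[0.15,0,0,0,0.1],[0.15,0,0,0,0.1],[0,0,0,0,0.1],[0,-0.3,0,0,0.1],[0,-0.6,0,0,0.1],[0,-0.9,0,0,0.1],[0,-0.9,0,0,0.1],[0,0,0,0,0.1]]'; python3 -m jog '[[0,0,1,0,0.2],[0,0,1,0,0.2],[0,0,1,0,0.2],[0,0,1,0,0.2],[0,0,1,0,0.2],[0,0,1,0,0.2],[0,0,1,0,0.2],[0,0,1,0,0.2],[0,0,1,0,0.2],[0,0,0,0,0.2]]'
python3 -c "
from h import *
a,b=both();save(a,'side42.png');save(b,'top42.png',(165,275,130,310),4.4);print(pose()[0])"
```

```text
time_s: 64.68
ee_pos: [0.5175, -0.0145, 0.1745]
tcp_rot: [-0.704, 0.705, 0.066, -0.059]
wrist_force: [0.2, -0.2, 1.1]
width: 0.0384
time_s: 65.52
ee_pos: [0.4666, 0.2558, 0.1673]
tcp_rot: [0.705, -0.703, -0.064, 0.064]
wrist_force: [-1.4, -0.4, -0.0]
width: 0.034
[0.46767072 0.25220053 0.16722362]
```

View pics/side42.png

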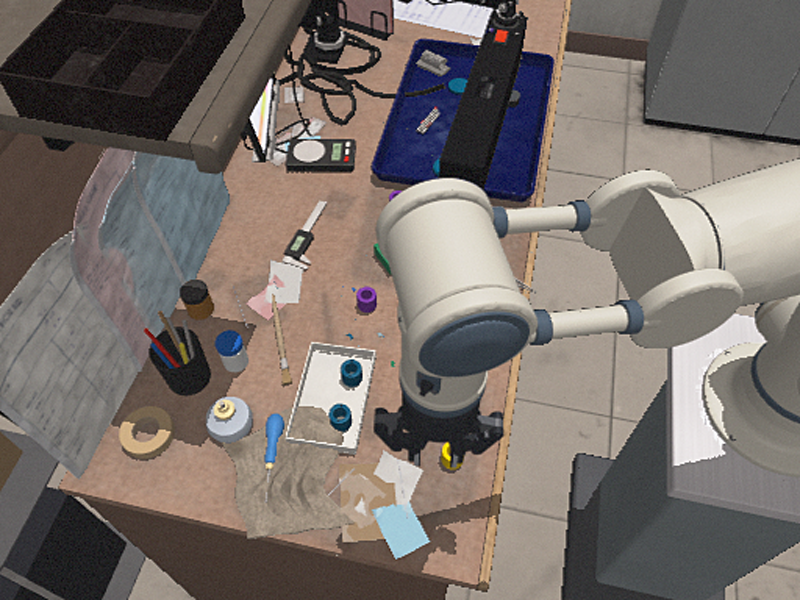

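View pics/top42.png

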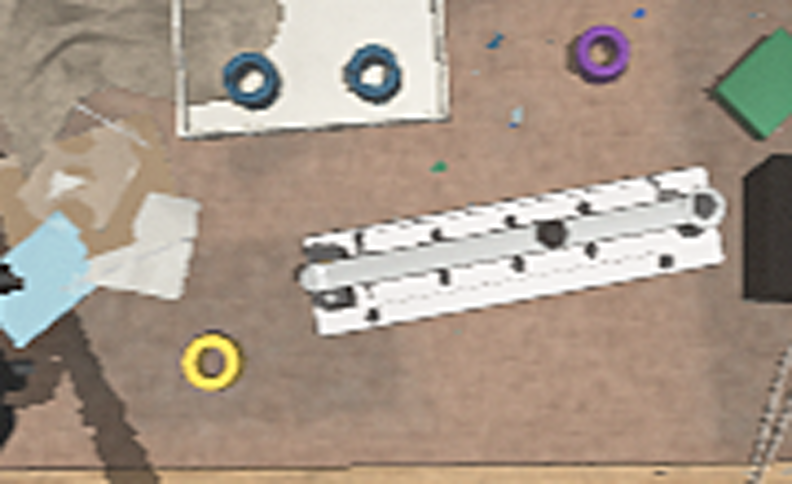

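```bash
python3 -m jog '[[0,-0.5,1,0,0.2],[0,-0.5,1,0,0.2],[0,-0.5,1,0,0.2],[0,-0.5,1,0,0.2],[0,0,0,0,0.2],[0,0,0,0,0.2]]'
python3 -c "
from h import *
a,b=both();save(a,'side43.png',(150,270,240,340),6)
T=lambda x,y:((y+.5)/4.4-.5+165,(x+.5)/4.4-.5+130)
w=lambda x,y,z:at_z(b,T(x,y),z)
h,t,k=w(703,206,.08),w(313,276,.076),w(552,234,.102)
A=lambda d:np.degrees(np.arctan2(-d[0],d[1]))
print(h,t,k,A(t-h),A(k-h))"
```

```text
time_s: 66.12
ee_pos: [0.4476, 0.3698, 0.2281]
tcp_rot: [0.704, -0.704, -0.063, 0.062]
wrist_force: [0.6, -0.9, -0.2]
width: 0.0342
[ 0.53318512 -0.09642999  0.08      ] [0.49681853 0.11852858 0.076     ] [ 0.51670551 -0.01237595  0.102     ] 9.602350491292148 11.092687972163242
```

View pics/side43.png

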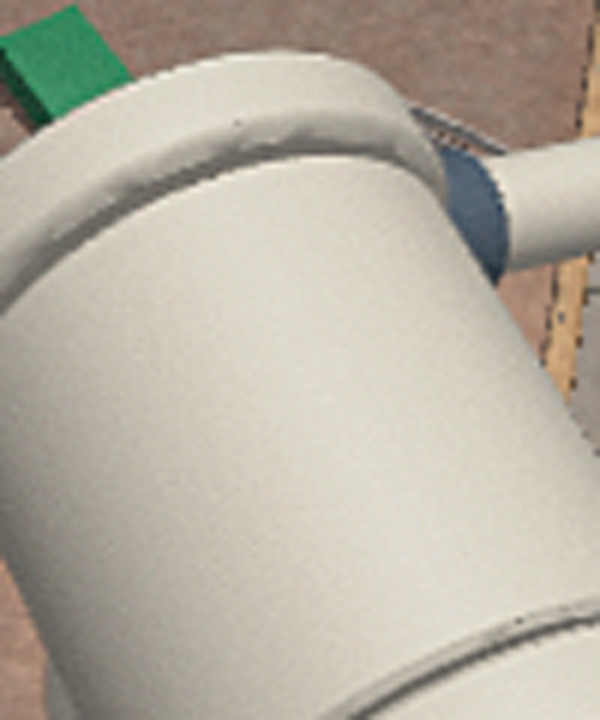

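```bash
python3 -m jog '[[-0.7,0,0.8,0,0.2],[-0.7,0,0.8,0,0.2],[-0.7,0,0.8,0,0.2],[-0.7,0,0.8,0,0.2],[-0.7,0,0.8,0,0.2],[-0.7,0,0.8,0,0.2],[-0.5,0,0.5,0,0.2],[0,0,0,0,0.2],[0,0,0,0,0.2]]'
python3 -c "
from h import *
a,b=both();save(a,'side44.png',(150,350,180,350),3.5)"
```

```text
time_s: 66.97
ee_pos: [0.2806, 0.5006, 0.2263]
tcp_rot: [-0.704, 0.705, 0.062, -0.062]
wrist_force: [-0.4, -0.2, 0.3]
width: 0.0338
```

View pics/side44.png

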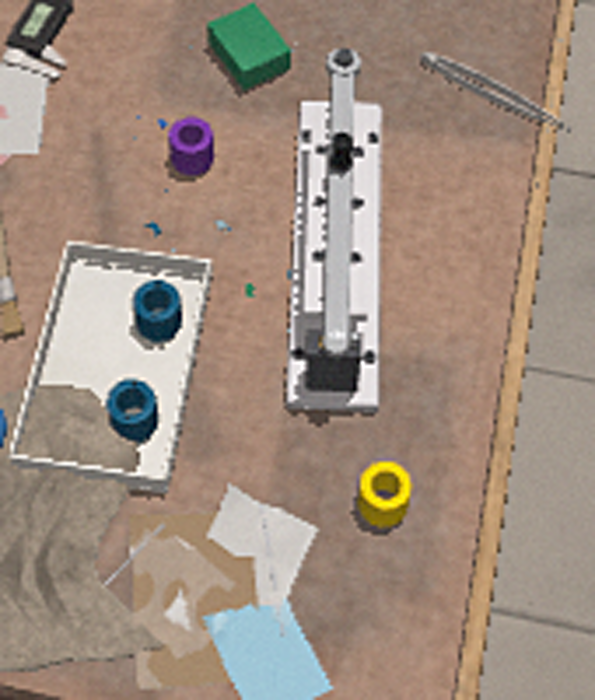

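```bash
python3 -c "
from workcell import arm
print(arm.hand_in(), arm.state()['time_s'])"
```

```text
the job is handed in; nothing more can be done
the job is handed in; nothing more can be done
```

The jig is reloaded and the job is handed in; the robot's clock stood at about 67 s of the 210 s.

- **Drilled blanks:** I swung the keeper clear, to about 1.35 rad, and took the two drilled blanks off arbor0 and arbor2. Both stand upright in the near half of the white tray.
- **Fresh blanks:** The two plain blue-green blanks went onto arbor1 and arbor2, each pressed down until it met the base at 10–15 N. The last view before the plate went on showed both bores centred on their arbors.
- **Drill plate:** It had been knocked about 3 cm aside during the run, so I measured it again before gripping it. It touched the shoulders at the expected height, and both pins showed in its holes.
- **Keeper:** It took about 6 N over the spring ball, then stopped hard, with no further movement up to 24 N. In the last top view the bar lies at 9.6°, against 9.9° for the jig, which is within how well I can measure it.

**Checks that disagreed:**
- The side and top cameras differed by about 2 mm in x. A two-camera measurement of the held plate also came out about 4 mm higher than its height when gripped. I relied on contact forces for the final fits.
- Measured from the hinge to the knob instead, the keeper angle came out as 11.1°. I put that down to pixel error over the short distance.

The robot was clear of everything at hand-in. The bystanders in view in the last pictures looked unmoved, and I never handled any bystander, nor the purple or yellow rings.

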